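# Lock a fresh filter cartridge into the archive air cleaner

### The arm

A 6-joint arm with a two-finger parallel gripper is mounted at the origin on the work surface. World frame = base frame: x ahead of the robot, y to its left, z up, the work surface at z = 0. Lengths are in mm, angles in rad, forces in N, time in s.
With the tool pointing down it reaches from about 350 to 775 mm from the base axis. Payload 7.3 kg.
Tool frame: the origin (TCP) lies between the finger pads; the fingertips stand 8 mm ahead of it and the grasp point (between the pads) lies 11 mm behind it; y points along the fingers, z is the direction in which the jaws open and shut, and the axes are right-handed (so a half turn about y gives the same grasp; the last joint's range is limited). The gripper opens to 92 mm and grips with 3 to 60 N. Pads are 19 mm wide; open, the fingers measure 130 mm over their backs; the gripper's body (75 mm by 190 mm) begins 47 mm behind the grasp point.
Start: joints at [-1.341, 0.342, 1.524, -0, 1.275, -0.146], TCP at [192.707, -488.373, 234.741] pointing down, gripper open.
Joint ranges: [-2.53, 2.53], [-0.77, 2.02], [0.04, 2.7], [-1, 4.14], [0.28, 2.66], [-3.11, 3.11]. Speed limits (rad/s): [2.57, 2.57, 3.14, 3.14, 3.14, 3.14].

### API

Orientations are given as [roll, pitch, yaw] about the fixed x, y, z axes, in that order (R = Rz(yaw) Ry(pitch) Rx(roll)).
In Python, from plant import bot, vision, job gives the robot as it stands. The module is installed in compiled form; this text tells all that it offers.
- The arm moves only by the tool arm_command, never from a script. Its argument "deltas" is a list of rows, each a list of 4 numbers: the shift along the tool's x, y, z in m, then the turn about the tool's y in degrees. In form: [[x, y, z, twist], ...]. A call has 1 to 5 rows; each row shifts and turns the commanded pose from where the row before left it, along the tool's axes as they then stand; what a row does not reach is not made up. A row lasts 1/10 s, in which the tool goes at most 50 mm and 8.59 degrees, less where a joint would pass 70% of its speed; a pose out of reach is approached as far as the arm can. A call is refused whole if a number of a shift passes 0.05 or a number of a turn 8.59, either way. A call with a gripper value outside its range is refused whole. "claw" is the closure in counts, from 0 (fully open) to 255 (shut), set as the call begins (left out, the last holds). The fingers move at their own pace and stop on an object; the grip force is fixed at half the most. Time passes only in rows, so rows that do not move let the fingers close. It gives the time, the measured TCP pose, the force and the opening at its end, in the units of the state.
- bot.get_obs(): the state, without advancing time (a new reading comes with each control period).
- vision.capture(name): name is "side" or "top" or "wrist"; returns a dict with "img" (400x640x3 uint8, red, green, blue), "camera_matrix" (3x3 intrinsics, pixels), "world_to_cam" (4x4, takes a point from world to camera coordinates); the wrist camera has in their place "mount" (4x4, takes a point from camera to tool coordinates, whose origin is the TCP and whose axes are the tool frame's). Camera axes: x right, y down, z forward; pixel columns grow to the right and rows downward; lengths in mm; the calibration is good to about 2 mm. A picture is of the moment at which its call begins: read the wrist's pose just before it. There is no depth.
- job.close_job(): hands the job in, once; it reports no verdict.
Trained networks look in a picture, given as the dict that the camera call returned (one of the last four; its "shot" number tells which), for a name from the list of things; names that differ only in an ending like _2 or _b are one class to them, and where a whole thing is asked for, a point or a joint stands for the part that bears it (a point fixed in the world has none). Each returns a list of dicts, best first, with "confidence" (0 to 1); they miss things now and then, are a little off and sometimes report something else, mostly with a low value. They report only what shows in the picture. A call takes as long as a camera call.
- vision.find_in(picture, name): "xyz" ([x, y, z] in mm, in the coordinates of the camera as it stood for that picture, good to about 4 mm: the middle of the surface that is visible of it).
- vision.regions_of(picture, name): "mask" (400x640 bool, what is visible of it).
The state is a dict: "time": time; "joint_positions": joint angles; "dq": joint speeds; "tau": joint torques, N m; "tool_pos": TCP position; "tcp_rot": TCP orientation; "contact_force": force on the tool from outside, world axes, zero at the start; "moment": the same for the moment, N m; "grip_width": finger opening in mm.
Only numpy, scipy, OpenCV 4.12 (cv2) and the standard library are available. Lean on these libraries where they do the work, as an engineer would, in place of code of your own. Each camera call takes 0.05 s, during which the arm holds its last target. There are 200 camera calls.

### The job

Fit the filter cartridge into the round port on the sloping face of the air cleaner: let its two side pins drop through the gaps in the bayonet collar, then twist it clockwise until it is cammed fully tight, and let go. Leave the document box, the mug and the paste jar as they stand.

Things in the scene. Friction and masses are not known exactly. Their poses are not given: they have to be found in the camera images.
- cartridge: Loose filter cartridge standing upright, 96 mm tall, about 0.3 kg. Origin: centre of its underside, z up its axis. Grey drum, radius 39.5 mm, up to z = 62 mm (the lowest 8 mm taper to radius 33); white flange, radius 42, z = 62 to 68; on it a blue bar handle. Bar and side pins both lie along its x, so a half turn makes no difference.
- bar (a point): Centre of the cartridge's solid blue bar handle, on its axis 82 mm above its underside. The bar is 84 mm long (cartridge x), 14 mm thick (cartridge y) and 28 mm high (cartridge z from 68 to 96 mm).
- pin (a point): Tip of one of the two round steel pins on the drum (8 mm diameter, centred 24 mm above the underside, tips 50 mm from the axis, along cartridge +x and -x). This one is at +x.
- unit: Cream tabletop air cleaner, fixed: 240 mm wide (y), 220 deep (x), 175 tall; origin at the centre of its underside. Its low front faces local -x; from a lip 60 mm high the face slopes up towards +x at 35 degrees and holds the round port.
- port: Round bayonet port in the slope. Origin: middle of its mouth, level with the top of the steel lugs; z points out along its axis, 35 degrees from vertical; x points up the slope, y is level. Steel lugs ring the mouth 42 to 53 mm from the axis, save for two opposite gaps 40 degrees wide that let the pins in. On the black rim yellow marks show the gaps, red marks the locked places.
- gaps (a point): A point at the middle of the port's mouth, frame as port. The line through the two gaps is not measured: seen from outside it stands counter-clockwise from port x by 40 degrees plus or minus up to 24, new each time; look at the yellow marks or feel for it. The collar does not turn in use. Pins lying on the lugs: underside at port z = -20 mm, foot in the mouth with 2.5 mm play.
- depth (a point): Point on the port's axis at port z = -37.5 mm, frame as port. Over the gaps the cartridge sinks until its underside rests here, on a sprung seat. Counter-clockwise it meets a block after some 15 degrees. Clockwise, without pushing, the pins run under ramps that begin 20 degrees past the gaps' middle and draw it in until 75 degrees, then a flat up to a hard stop near 88.
- seat (a joint): Travel of the sprung round rubber seat (36 mm wide) in the bottom of the port, m: 0 free, about 0.0045 with the cartridge cammed tight (underside then near port z = -42 mm, held by friction), 0.007 at most. Spring: 4 N at 0, 1 N more per mm; the cartridge's weight alone does not move it. The turn takes up to about 1 N m.
- docbox: Grey document box, 105 x 270 x 100 mm, on the desk; origin at the centre of its underside. Leave alone.
- mug: White mug, 80 mm wide without its handle, 92 mm tall; origin at the centre of its underside. Leave alone.
- paste: Jar of paste, 64 mm wide, 85 mm tall; origin at the centre of its underside. Leave alone.

How it is judged:
By the outcome, as a careful person would: the job done as asked, in the order asked, and still so for the second after the job is handed in, with the robot touching nothing.
It also fails if it takes over 54 s, if anything falls off the work surface, if the arm or the gripper's body presses on something with over 40 N, if the wrist force passes 120 N, or if a joint passes its speed limit or range.

## Working session

There is one attempt and no reset: what is moved stays moved. The work goes in short steps, Python scripts to look and compute and a tool call to move; the robot and the scene stay as the last step left them, time stands still between calls to the robot, and variables do not carry over. Pictures are saved under pics/ and viewed, about 8 in all and at most 12, crops included, and the job is handed in when it is done.

Besides the shell and the picture viewer there is one more tool, called as name([rows], argument=value, ...), one row to a line, values as JSON. arm_command: Moves the arm, as the interface text tells. Its arguments: {"type":"object","properties":{"deltas":{"type":"array","items":{"type":"array","items":{"type":"number"}}},"claw":{"type":"number"}},"required":["deltas"]}

```bash
mkdir -p pics; cat > h.py <<'E'
import numpy as np, cv2
from scipy.spatial.transform import Rotation as R
from plant import bot, vision, job
def T_tool():
    o=bot.get_obs(); T=np.eye(4); T[:3,:3]=R.from_euler('xyz',o['tcp_rot']).as_matrix(); T[:3,3]=o['tool_pos']; return T
def cap(n):
    if n=='wrist':
        T=T_tool(); p=vision.capture(n); p['c2w']=T@np.array(p['mount'])
    else:
        p=vision.capture(n); p['c2w']=np.linalg.inv(np.array(p['world_to_cam']))
    return p
def save(p,f,crop=None,s=1):
    im=p['img'][:,:,::-1]
    if crop: a,b,c,d=crop; im=im[b:d,a:c]
    cv2.imwrite('pics/'+f,cv2.resize(im,None,fx=s,fy=s,interpolation=cv2.INTER_CUBIC))
def w(p,x): return (p['c2w']@np.append(x,1))[:3]
def proj(p,X):
    X=np.atleast_2d(X); c=(np.linalg.inv(p['c2w'])@np.c_[X,np.ones(len(X))].T)[:3]; q=np.array(p['camera_matrix'])@c; return (q[:2]/q[2]).T
def ray(p,uv,point,normal):
    d=p['c2w'][:3,:3]@np.linalg.inv(p['camera_matrix'])@np.array([*uv,1.]); o=p['c2w'][:3,3]
    return o+d*np.dot(np.array(point)-o,normal)/np.dot(d,normal)
E
python3 - <<'E'
from h import *
np.set_printoptions(precision=3,suppress=True)
print(bot.get_obs())
ims=[]
for n in ('top','side'):
    p=cap(n); save(p,n+'1.png'); print(n,p['c2w'].round(2).tolist(),np.array(p['camera_matrix']).tolist())
    for k in ('cartridge','bar','pin','unit','port','docbox','mug','paste'):
        for d in vision.find_in(p,k)[:2]: print(k,w(p,d['xyz']).round(1),round(d['confidence'],2))
p=cap('wrist'); print(np.array(p['mount']).round(3).tolist())
E
```

```text
{'time': 0.0, 'joint_positions': array([-1.341,  0.343,  1.525,  0.   ,  1.275, -0.146]), 'dq': array([-0.002, -0.   , -0.   , -0.002, -0.   , -0.001]), 'tau': array([ -0.002, -43.125, -24.422,   0.072,   0.056,  -0.   ]), 'tool_pos': array([ 192.616, -487.975,  234.054]), 'tcp_rot': array([-1.572,  0.   , -2.766]), 'contact_force': array([-0.554,  0.909, -0.15 ]), 'moment': array([-0.039,  0.021,  0.019]), 'grip_width': 92.04715241476032}
top [[0.03, -1.0, 0.06, 414.24], [-1.0, -0.03, 0.0, -13.06], [0.0, -0.06, -1.0, 1747.3], [0.0, 0.0, 0.0, 1.0]] [[484.74098795258055, 0.0, 312.06624758760825], [0.0, 484.74098795258055, 198.25201950641636], [0.0, 0.0, 1.0]]
cartridge [ 415.4 -283.9   66.1] 0.58
bar [ 416.1 -282.2   70.8] 0.58
pin [ 419.8 -287.    67.6] 0.93
unit [637.8 131.4 140.5] 0.96
port [601.9 133.7 103.5] 0.61
docbox [ 591.6 -469.1  100.1] 0.7
mug [459.3 385.8  29.4] 0.81
paste [ 685.6 -247.9   87.8] 0.62
side [[-0.96, -0.19, 0.2, 284.34], [-0.28, 0.7, -0.66, 796.68], [-0.01, -0.69, -0.72, 1023.2], [0.0, 0.0, 0.0, 1.0]] [[413.4826384029479, 0.0, 314.36322426703816], [0.0, 413.4826384029479, 198.20738016057172], [0.0, 0.0, 1.0]]
cartridge [ 414.9 -256.8   66.1] 0.94
pin [ 419.4 -260.2   70.5] 0.97
unit [639.  172.  110.1] 0.82
port [610.6 117.7 106.4] 0.81
docbox [ 585.2 -430.6   85. ] 0.71
mug [460.8 374.7  46.4] 0.95
paste [ 688.6 -230.    58.5] 0.62
paste [612.7 121.5 105.5] 0.44
[[0.001, 0.958, 0.287, -77.076], [0.001, -0.287, 0.958, -149.86], [1.0, -0.0, -0.001, -0.117], [0.0, 0.0, 0.0, 1.0]]
```

View pics/top1.png

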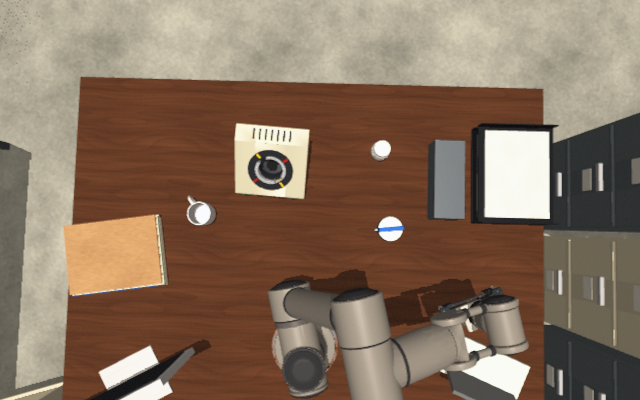

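View pics/side1.png

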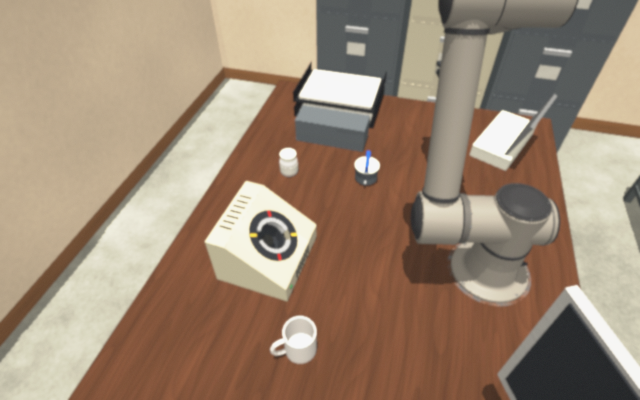

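The top view shows the cartridge with a white flange at (390,229), its blue bar roughly along world y. The unit is at (272,160) with its port at (270,170), and the paste jar, mug and docbox stand clear. The side view agrees, and yellow and red marks are visible on the port rim at about (273,235).

The tool only turns about its own y, so it always points down. I'll have to tilt the cartridge by pivoting it within the grip. First I'll look at the port from close up.

```bash
cat >> h.py <<'E'
def plan(dest,yaw_deg,n):
    "rows (m,deg) to reach dest (world mm) and yaw with n rows: equal world steps, shift taken in tool axes before turn"
    T=T_tool(); y0=np.degrees(np.arctan2(T[1,0],T[0,0])); dy=(yaw_deg-y0+180)%360-180
    st=(np.array(dest)-T[:3,3])/n/1000; out=[]
    for i in range(n):
        a=np.radians(y0+dy*i/n); c,s=np.cos(a),np.sin(a)
        out.append([round(st[0]*c+st[1]*s,4),round(-st[2],4),round(-st[0]*s+st[1]*c,4),round(-dy/n,2)])
    print('dyaw',dy.round(1)); print(out)
E
python3 - <<'E'
from h import *
plan([600,120,300],-180,15)
E
```

```text
dyaw -21.5
[[np.float64(-0.0401), np.float64(-0.0043), np.float64(-0.0278), np.float64(1.44)], [np.float64(-0.0394), np.float64(-0.0043), np.float64(-0.0288), np.float64(1.44)], [np.float64(-0.0387), np.float64(-0.0043), np.float64(-0.0297), np.float64(1.44)], [np.float64(-0.0379), np.float64(-0.0043), np.float64(-0.0307), np.float64(1.44)], [np.float64(-0.0372), np.float64(-0.0043), np.float64(-0.0316), np.float64(1.44)], [np.float64(-0.0364), np.float64(-0.0043), np.float64(-0.0326), np.float64(1.44)], [np.float64(-0.0355), np.float64(-0.0043), np.float64(-0.0335), np.float64(1.44)], [np.float64(-0.0347), np.float64(-0.0043), np.float64(-0.0343), np.float64(1.44)], [np.float64(-0.0338), np.float64(-0.0043), np.float64(-0.0352), np.float64(1.44)], [np.float64(-0.0329), np.float64(-0.0043), np.float64(-0.036), np.float64(1.44)], [np.float64(-0.032), np.float64(-0.0043), np.float64(-0.0368), np.float64(1.44)], [np.float64(-0.0311), np.float64(-0.0043), np.float64(-0.0376), np.float64(1.44)], [np.float64(-0.0301), np.float64(-0.0043), np.float64(-0.0384), np.float64(1.44)], [np.float64(-0.0291), np.float64(-0.0043), np.float64(-0.0391), np.float64(1.44)], [np.float64(-0.0282), np.float64(-0.0043), np.float64(-0.0399), np.float64(1.44)]]
```

arm_command([
  [-0.04,-0.005,-0.028,1.4],
  [-0.039,-0.005,-0.029,1.4],
  [-0.039,-0.005,-0.03,1.4],
  [-0.038,-0.005,-0.031,1.4],
  [-0.037,-0.005,-0.032,1.4],
])

```text
time: 1.45
tool_pos: [328.1, -282.6, 260.1]
tcp_rot: [-1.57, 0.0, -2.89]
contact_force: [1.1, -1.1, -0.0]
grip_width: 91.6
```

```bash
python3 - <<'E'
from h import *
np.set_printoptions(precision=3,suppress=True)
p=cap('wrist'); save(p,'w1.png'); print(T_tool())
for k in ('cartridge','bar','pin'):
    for d in vision.find_in(p,k)[:2]: print(k,w(p,d['xyz']).round(1),round(d['confidence'],2))
    for d in vision.regions_of(p,k)[:1]:
        m=d['mask'].astype(np.uint8); print(m.sum(),cv2.minAreaRect(cv2.findNonZero(m)))
plan([600,120,300],-180,10)
E
```

```text
[[  -0.968    0.003    0.252  331.291]
 [  -0.252    0.003   -0.968 -276.956]
 [  -0.004   -1.      -0.002  260.942]
 [   0.       0.       0.       1.   ]]
cartridge [ 419.9 -284.3   70.3] 0.81
4636 ((339.2500305175781, 99.74998474121094), (74.95331573486328, 75.6604232788086), 45.0)
4807 ((338.7000732421875, 100.39999389648438), (77.36795043945312, 76.02630615234375), 63.43495178222656)
pin [ 418.7 -284.1   70.4] 0.72
4759 ((339.25, 99.75), (74.95331573486328, 77.07463073730469), 45.0)
dyaw -14.4
[[np.float64(-0.0366), np.float64(-0.004), np.float64(-0.0324), np.float64(1.44)], [np.float64(-0.0357), np.float64(-0.004), np.float64(-0.0333), np.float64(1.44)], [np.float64(-0.0349), np.float64(-0.004), np.float64(-0.0342), np.float64(1.44)], [np.float64(-0.034), np.float64(-0.004), np.float64(-0.0351), np.float64(1.44)], [np.float64(-0.0331), np.float64(-0.004), np.float64(-0.0359), np.float64(1.44)], [np.float64(-0.0322), np.float64(-0.004), np.float64(-0.0368), np.float64(1.44)], [np.float64(-0.0313), np.float64(-0.004), np.float64(-0.0376), np.float64(1.44)], [np.float64(-0.0303), np.float64(-0.004), np.float64(-0.0383), np.float64(1.44)], [np.float64(-0.0293), np.float64(-0.004), np.float64(-0.0391), np.float64(1.44)], [np.float64(-0.0283), np.float64(-0.004), np.float64(-0.0398), np.float64(1.44)]]
```

View pics/w1.png

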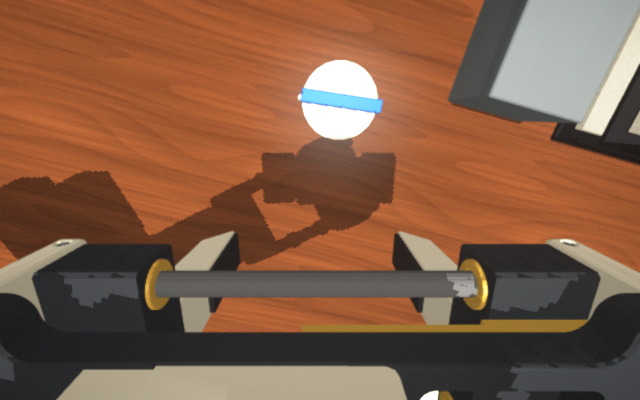

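The wrist view shows the flange at (340,100) and the bar running from (303,96) to (381,106). The port comes next.

arm_command([
  [-0.037,-0.004,-0.032,1.4],
  [-0.036,-0.004,-0.033,1.4],
  [-0.035,-0.004,-0.034,1.4],
  [-0.034,-0.004,-0.035,1.4],
  [-0.033,-0.004,-0.036,1.4],
])

```text
time: 2.3
tool_pos: [465.0, -82.0, 279.7]
tcp_rot: [-1.571, -0.0, -3.014]
contact_force: [1.2, -0.6, 0.3]
grip_width: 91.9
```

arm_command([
  [-0.032,-0.004,-0.036,1.4],
  [-0.031,-0.004,-0.037,1.4],
  [-0.03,-0.004,-0.038,1.4],
  [-0.029,-0.004,-0.039,1.4],
  [-0.028,-0.004,-0.04,1.4],
])

```text
time: 2.8
tool_pos: [599.7, 119.6, 299.2]
tcp_rot: [-1.57, -0.001, -3.136]
contact_force: [0.8, -0.7, 1.0]
grip_width: 92.0
```

arm_command([
  [0,0,0,0],
  [0,0,0,0],
])

```text
time: 3.0
tool_pos: [598.8, 118.9, 298.3]
tcp_rot: [-1.57, -0.002, -3.133]
contact_force: [0.9, 0.2, 0.0]
grip_width: 91.8
```

```bash
python3 - <<'E'
from h import *
import pickle
np.set_printoptions(precision=3,suppress=True)
p=cap('wrist'); save(p,'w2.png'); print(T_tool())
pickle.dump({k:np.array(p[k]) for k in ('img','c2w','camera_matrix')},open('w2.pkl','wb'))
for k in ('unit','port','gaps','mug'):
    for d in vision.find_in(p,k)[:2]: print(k,w(p,d['xyz']).round(1),round(d['confidence'],2))
E
```

```text
[[ -1.     -0.002   0.008 598.35 ]
 [ -0.008  -0.001  -1.    118.205]
 [  0.002  -1.      0.001 298.744]
 [  0.      0.      0.      1.   ]]
unit [679.9 128.  164.6] 0.58
port [612.9 134.7 113. ] 0.72
gaps [616.5 131.7 114.7] 0.8
gaps [681.3 131.3 164.5] 0.72
mug [499.7 359.1  30.1] 0.82
```

View pics/w2.png

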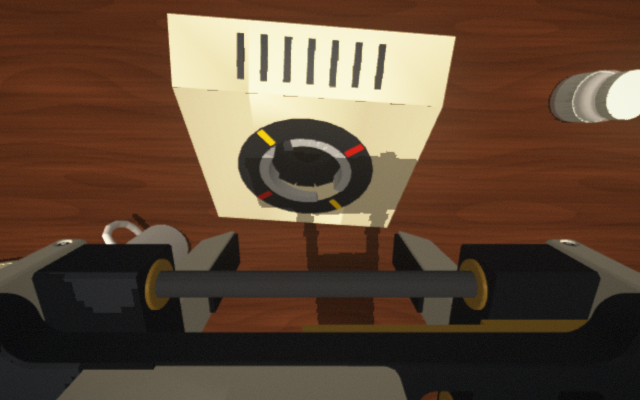

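The wrist view shows the unit's ridge from (173,87) to (443,106), its back edge from (167,14) to (454,37), and its front lip from (220,216) to (388,228). The yellow marks are at (266,137) and (335,204), the red marks at (355,151) and (265,196). I'll fit the unit pose from the corners and the gap line from the marks.

```bash
python3 - <<'E'
from h import *
import pickle
from scipy.optimize import least_squares
np.set_printoptions(precision=2,suppress=True)
p=pickle.load(open('w2.pkl','rb'))
C=np.array([[54.2,120,175],[54.2,-120,175],[110,120,175],[110,-120,175],[-110,120,60],[-110,-120,60.]])
uv=np.array([[173,87],[443,106],[167,14],[454,37],[220,216],[388,228.]])
def X(q,c): return R.from_euler('z',q[2]).apply(c)+[q[0],q[1],0]
f=least_squares(lambda q:(proj(p,X(q,C))-uv).ravel(),[640,130,0],loss='soft_l1'); q=f.x
print('unit',q[:2],np.degrees(q[2]),'res',(proj(p,X(q,C))-uv).ravel())
n=X([0,0,q[2]],np.array([-np.sin(np.radians(35)),0,np.cos(np.radians(35))])); px=X([0,0,q[2]],np.array([np.cos(np.radians(35)),0,np.sin(np.radians(35))])); py=np.cross(n,px)
P0=X(q,np.array([-110,0,60.]))
hsv=cv2.cvtColor(p['img'],cv2.COLOR_RGB2HSV); 
H,S,V=[hsv[...,i].astype(int) for i in range(3)]
roi=np.zeros(H.shape,bool); roi[115:218,235:378]=1
ell=np.zeros(H.shape,np.uint8); cv2.ellipse(ell,(305,166),(67,47),0,0,360,1,-1)
pts=[]
for nm,m in (('yellow',(H>18)&(H<35)&(S>150)&(V>60)),('red',((H<8)|(H>172))&(S>150)&(V>60))):
    k,l,st,c=cv2.connectedComponentsWithStats((m&(ell>0)).astype(np.uint8))
    i=np.argsort(-st[1:,4])[:2]+1
    g=[ray(p,c[j],P0,n) for j in i]; pts+=g
    s=[np.array([(a-P0)@px,(a-P0)@py]) for a in g]; d=s[1]-s[0]
    print(nm,c[i],st[i,4],'slope xy',s,'ang',np.degrees(np.arctan2(d[1],d[0]))%180,'dist',np.linalg.norm(d),'mid',(s[0]+s[1])/2)
m=np.mean(pts,0); print('port',m,'n',n,'px',px)
# cartridge bar from w1 lag-free? ridge mid
print('ridge mid',X(q,np.array([54.2,0,175])))
E
```

```text
unit [634.58 128.99] -3.3777322413224553 res [-0.6  -0.12 -0.03  0.18  0.33  0.49  1.83 -0.54 -0.73  0.91 -0.71 -0.53]
yellow [[266.31 137.67]
 [334.42 203.3 ]] [144  71] slope xy [array([150.38,  41.61]), array([ 48.64, -38.74])] ang 38.30166149961266 dist 129.64424958089268 mid [99.51  1.44]
red [[353.78 149.92]
 [264.62 194.7 ]] [139  77] slope xy [array([141.94, -49.19]), array([57.15, 51.03])] ang 130.23494919521897 dist 131.27862930889503 mid [99.54  0.92]
port [606.23 131.84 117.09] n [-0.57  0.03  0.82] px [ 0.82 -0.05  0.57]
ridge mid [688.69 125.79 175.  ]
```

Every unit fit residual is under 2 px. The port is at about (606,131,117), the slope's yaw is -3.4°, and the gap line is 38.3° counter-clockwise from port x. The red line, 88° clockwise of it, agrees. Now back to the cartridge to grasp its bar.

```bash
sed -i 's/print(out)/print([[float(v) for v in r] for r in out])/' h.py; python3 - <<'E'
from h import *
plan([418,-284,240],-82.7,12)
E
```

```text
dyaw 96.9
[[0.0152, 0.005, 0.0334, -8.07], [0.0198, 0.005, 0.0309, -8.07], [0.0239, 0.005, 0.0279, -8.07], [0.0276, 0.005, 0.0242, -8.07], [0.0307, 0.005, 0.0201, -8.07], [0.0332, 0.005, 0.0156, -8.07], [0.0351, 0.005, 0.0108, -8.07], [0.0363, 0.005, 0.0057, -8.07], [0.0367, 0.005, 0.0006, -8.07], [0.0364, 0.005, -0.0046, -8.07], [0.0354, 0.005, -0.0097, -8.07], [0.0337, 0.005, -0.0145, -8.07]]
```

arm_command([
  [0.015,0.005,0.033,-8.1],
  [0.02,0.005,0.031,-8.1],
  [0.024,0.005,0.028,-8.1],
  [0.028,0.005,0.024,-8.1],
  [0.031,0.005,0.02,-8.1],
])

```text
time: 3.75
tool_pos: [521.7, -49.8, 275.1]
tcp_rot: [-1.57, 0.0, -2.421]
contact_force: [-0.2, -0.8, 0.7]
grip_width: 91.8
```

arm_command([
  [0.033,0.005,0.016,-8.1],
  [0.035,0.005,0.011,-8.1],
  [0.036,0.005,0.006,-8.1],
  [0.037,0.005,0.001,-8.1],
  [0.036,0.005,-0.005,-8.1],
])

```text
time: 4.25
tool_pos: [448.6, -217.8, 250.1]
tcp_rot: [-1.57, -0.001, -1.714]
contact_force: [0.8, 0.0, -0.4]
grip_width: 91.7
```

arm_command([
  [0.035,0.005,-0.01,-8.1],
  [0.034,0.005,-0.014,-8.1],
  [0,0,0,0],
  [0,0,0,0],
])

```text
time: 4.65
tool_pos: [419.9, -283.7, 240.0]
tcp_rot: [-1.57, 0.0, -1.441]
contact_force: [-1.4, 0.1, -0.3]
grip_width: 91.8
```

```bash
cat >> h.py <<'E'
def bluebar(p,z=96):
    hsv=cv2.cvtColor(p['img'],cv2.COLOR_RGB2HSV); H,S,V=[hsv[...,i].astype(int) for i in range(3)]
    k,l,st,c=cv2.connectedComponentsWithStats(((H>95)&(H<125)&(S>110)&(V>60)).astype(np.uint8))
    i=np.argmax(st[1:,4])+1
    r=cv2.minAreaRect(cv2.findNonZero((l==i).astype(np.uint8))); b=cv2.boxPoints(r)
    return st[i],r,np.array([ray(p,q,[0,0,z],[0,0,1]) for q in b])
E
python3 - <<'E'
from h import *
np.set_printoptions(precision=2,suppress=True)
p=cap('wrist'); save(p,'w3.png'); print(T_tool())
st,r,b=bluebar(p); print(st,r,b,b.mean(0))
d=vision.find_in(p,'cartridge'); print([w(p,x['xyz']) for x in d[:1]])
E
```

```text
[[   0.13    0.      0.99  420.39]
 [  -0.99    0.      0.13 -282.9 ]
 [   0.     -1.      0.    240.07]
 [   0.      0.      0.      1.  ]]
[310 149  14  80 969] ((316.8003845214844, 188.4844512939453), (12.196988105773926, 79.18045043945312), 1.2730300426483154) [[ 418.53 -326.87   96.  ]
 [ 409.78 -242.02   96.  ]
 [ 421.93 -240.72   96.  ]
 [ 431.7  -325.48   96.  ]] [ 420.48 -283.77   96.  ]
[array([ 419.99, -280.42,   71.6 ])]
```

View pics/w3.png

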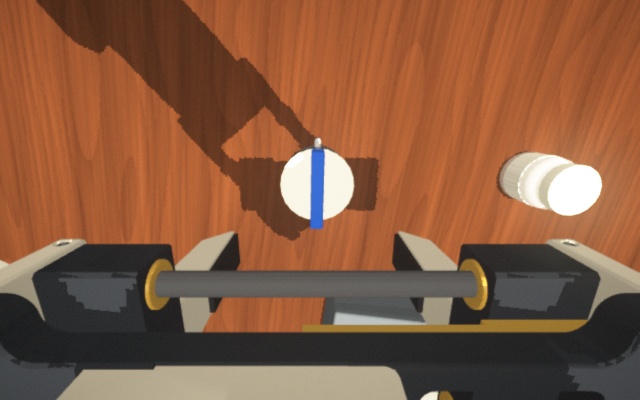

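The bar runs vertically in the image from (317,149) to (317,228). Its centre is (420.5,-283.8), it measures 85 mm long and its yaw is -84°, so it checks out. I'll grip it 8 mm towards tool +x, slightly high, so the tilted bar end clears the gripper body.

arm_command([
  [0.009,0.034,0,1.5],
  [0,0.04,0,0],
  [0,0.04,0,0],
  [0,0.025,0,0],
  [0,0.015,0,0],
])

```text
time: 5.25
tool_pos: [421.8, -289.9, 83.9]
tcp_rot: [-1.572, 0.002, -1.462]
contact_force: [-0.2, -0.1, 0.4]
grip_width: 91.8
```

arm_command([
  [0,0,0,0],
  [0,0,0,0],
  [0,0,0,0],
  [0,0,0,0],
  [0,0,0,0],
], claw=255)

```text
time: 5.75
tool_pos: [422.4, -292.1, 86.6]
tcp_rot: [-1.57, -0.001, -1.462]
contact_force: [0.1, -0.2, 0.5]
grip_width: 56.6
```

arm_command([
  [0,0,0,0],
  [0,0,0,0],
  [0,0,0,0],
])

```text
time: 6.05
tool_pos: [422.0, -291.9, 85.8]
tcp_rot: [-1.571, -0.0, -1.462]
contact_force: [-0.2, -1.0, 0.7]
grip_width: 32.3
```

arm_command([
  [0,0,0,0],
  [0,0,0,0],
  [0,0,0,0],
  [0,-0.02,0,0],
  [0,-0.04,0,0],
])

```text
time: 6.55
tool_pos: [420.2, -290.2, 143.3]
tcp_rot: [-1.576, 0.006, -1.462]
contact_force: [1.7, -0.1, -1.8]
grip_width: 13.6
```

arm_command([
  [0,-0.04,0,0],
  [0,-0.04,0,0],
  [0,-0.04,0,0],
  [0,-0.03,0,0],
  [0,0,0,0],
])

```text
time: 7.05
tool_pos: [423.2, -292.9, 299.7]
tcp_rot: [-1.566, -0.006, -1.462]
contact_force: [-0.2, 0.1, -3.4]
grip_width: 13.5
```

```bash
python3 - <<'E'
from h import *
print(bot.get_obs()['grip_width'],bot.get_obs()['contact_force'])
plan([676,126.5,285],-3.4,12)
E
```

```text
13.514627251847212 [-0.21400747  0.07855867 -3.39005766]
dyaw 80.4
[[-0.0325, 0.0012, 0.0247, -6.7], [-0.0293, 0.0012, 0.0284, -6.7], [-0.0258, 0.0012, 0.0316, -6.7], [-0.022, 0.0012, 0.0344, -6.7], [-0.0178, 0.0012, 0.0367, -6.7], [-0.0134, 0.0012, 0.0385, -6.7], [-0.0088, 0.0012, 0.0398, -6.7], [-0.0041, 0.0012, 0.0406, -6.7], [0.0006, 0.0012, 0.0408, -6.7], [0.0054, 0.0012, 0.0405, -6.7], [0.0101, 0.0012, 0.0395, -6.7], [0.0146, 0.0012, 0.0381, -6.7]]
```

arm_command([
  [-0.032,0.001,0.025,-6.7],
  [-0.029,0.001,0.028,-6.7],
  [-0.026,0.001,0.032,-6.7],
  [-0.022,0.001,0.034,-6.7],
  [-0.018,0.001,0.037,-6.7],
])

```text
time: 7.55
tool_pos: [527.4, -115.8, 288.4]
tcp_rot: [-1.573, 0.003, -0.873]
contact_force: [-0.5, -0.6, -3.8]
grip_width: 13.9
```

arm_command([
  [-0.013,0.001,0.038,-6.7],
  [-0.009,0.001,0.04,-6.7],
  [-0.004,0.001,0.041,-6.7],
  [0.001,0.001,0.041,-6.7],
  [0.005,0.001,0.04,-6.7],
])

```text
time: 8.05
tool_pos: [632.8, 58.4, 282.9]
tcp_rot: [-1.572, 0.004, -0.288]
contact_force: [0.2, -1.3, -3.4]
grip_width: 13.8
```

arm_command([
  [0.01,0.001,0.04,-6.7],
  [0.015,0.001,0.038,-6.7],
  [0,0,0,0],
  [0,0,0,0],
  [0,0,0,0],
])

```text
time: 8.55
tool_pos: [674.8, 126.3, 282.1]
tcp_rot: [-1.572, 0.003, -0.06]
contact_force: [0.1, -0.3, -3.4]
grip_width: 14.0
```

```bash
python3 - <<'E'
from h import *
np.set_printoptions(precision=2,suppress=True)
print(T_tool(),bot.get_obs()['joint_positions'],bot.get_obs()['contact_force'])
a=cap('wrist'); b=cap('side')
im=np.hstack([cv2.resize(a['img'],(480,300)),cv2.resize(b['img'][100:340,150:390],(300,300))])
cv2.imwrite('pics/m4.png',im[:,:,::-1])
E
```

```text
[[  1.    -0.     0.06 674.8 ]
 [ -0.06  -0.     1.   126.29]
 [ -0.    -1.    -0.   282.12]
 [  0.     0.     0.     1.  ]] [ 0.07  0.64  0.9  -0.    1.6  -1.44] [ 0.07 -0.27 -3.42]
```

View pics/m4.png

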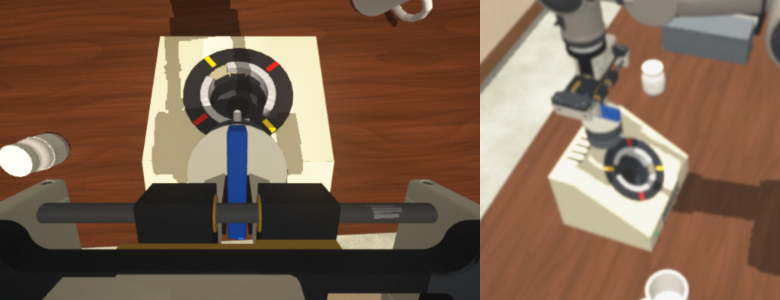

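The held cartridge hangs above the unit's ridge with its bar in line with the port: bar at column 237 and port at column 238. I'll press its up-slope foot edge onto the flat top and swing the grip in an arc about that edge, to tilt it 35° in the pads.

arm_command([
  [0,0.014,0,0],
  [0,0.006,0,0],
  [0,0.002,0,0],
  [0,0,0,0],
])

```text
time: 9.05
tool_pos: [675.2, 126.6, 261.7]
tcp_rot: [-1.571, 0.0, -0.059]
contact_force: [-0.4, -0.3, -3.0]
grip_width: 14.1
```

arm_command([
  [-0.004,0.002,0,0],
  [-0.0035,0.002,0,0],
  [-0.0035,0.002,0,0],
  [-0.0035,0.002,0,0],
])

```text
time: 9.45
tool_pos: [661.7, 127.9, 257.0]
tcp_rot: [-1.57, -0.007, -0.059]
contact_force: [-1.5, -0.2, 10.9]
grip_width: 13.9
```

arm_command([
  [-0.0035,0.002,0,0],
  [-0.0035,0.002,0,0],
  [-0.003,0.002,0,0],
  [-0.003,0.002,0,0],
])

```text
time: 9.85
tool_pos: [648.1, 128.8, 250.2]
tcp_rot: [-1.57, -0.006, -0.059]
contact_force: [-5.1, 0.3, 15.2]
grip_width: 14.3
```

```bash
python3 - <<'E'
from h import *
np.set_printoptions(precision=2,suppress=True)
print(T_tool()[:3,3],bot.get_obs()['contact_force'],bot.get_obs()['moment'])
a=cap('wrist'); b=cap('side')
im=np.hstack([cv2.resize(a['img'],(480,300)),cv2.resize(b['img'][150:310,180:340],(300,300))])
cv2.imwrite('pics/m5.png',im[:,:,::-1])
E
```

```text
[648.14 128.82 250.18] [-5.12  0.31 15.25] [-0.04  0.42  0.03]
```

View pics/m5.png

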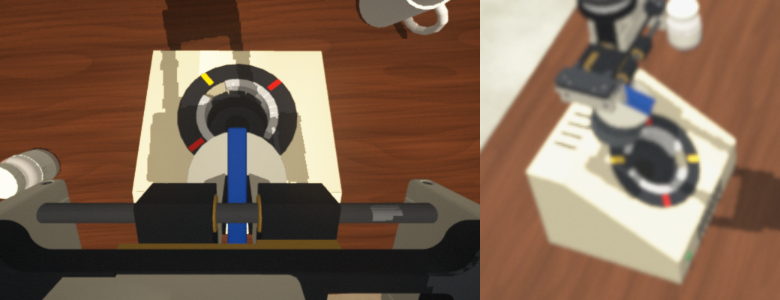

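The cartridge is tilting. The TCP follows the 20° arc at moderate force, and the side crop shows the bar leaning down-slope. I'll carry on.

arm_command([
  [-0.003,0.0025,0,0],
  [-0.003,0.0025,0,0],
  [-0.003,0.003,0,0],
  [-0.003,0.003,0,0],
])

```text
time: 10.35
tool_pos: [635.1, 129.6, 239.2]
tcp_rot: [-1.57, -0.004, -0.058]
contact_force: [-9.7, -1.3, 16.5]
grip_width: 13.6
```

arm_command([
  [-0.003,0.003,0,0],
  [-0.003,0.003,0,0],
  [-0.002,0.003,0,0],
  [0,0,0,0],
])

```text
time: 10.75
tool_pos: [628.7, 130.0, 232.5]
tcp_rot: [-1.57, -0.01, -0.058]
contact_force: [-7.1, -0.9, 25.3]
grip_width: 13.6
```

```bash
python3 - <<'E'
from h import *
np.set_printoptions(precision=2,suppress=True)
print(T_tool()[:3,3],bot.get_obs()['contact_force'],bot.get_obs()['moment'])
a=cap('wrist')
hsv=cv2.cvtColor(a['img'],cv2.COLOR_RGB2HSV); H,S,V=[hsv[...,i].astype(int) for i in range(3)]
m=((H>95)&(H<125)&(S>110)&(V>60)); ys,xs=np.nonzero(m); print(ys.min(),ys.max(),[ (y,np.ptp(xs[ys==y]),xs[ys==y].mean()) for y in range(ys.min(),ys.max(),12)])
# expected far top corner pixel for tilt
T=np.linalg.inv(a['c2w'])
for f in (20,25,30,35,40):
    c,s=np.cos(np.radians(f)),np.sin(np.radians(f))
    out=[]
    for X,Z in ((-50,10),(-50,-18)):   # rel grip in cart frame
        t=np.array([X*c-Z*s, -(X*s+Z*c),0]); cam=np.linalg.inv(np.array(vision_mount:=a['mount']))@np.append(t,1); q=np.array(a['camera_matrix'])@cam[:3]; out.append((q[:2]/q[2]).round(1))
    print(f,out)
b=cap('side')
im=np.hstack([cv2.resize(a['img'],(480,300)),cv2.resize(b['img'][150:310,180:340],(300,300))])
cv2.imwrite('pics/m6.png',im[:,:,::-1])
E
```

```text
[628.7  129.98 232.54] [-7.09 -0.9  25.28] [-0.18  0.95  0.01]Traceback (most recent call last):
  File "<stdin>", line 6, in <module>
    return _methods._ptp(a, axis=axis, out=out, **kwargs)
           ~~~~~~~~~~~~~^^^^^^^^^^^^^^^^^^^^^^^^^^^^^^^^^
    umr_maximum(a, axis, None, out, keepdims),
    ~~~~~~~~~~~^^^^^^^^^^^^^^^^^^^^^^^^^^^^^^
ValueError: zero-size array to reduction operation maximum which has no identity
```

arm_command([
  [-0.004,-0.006,0,0],
  [-0.005,-0.007,0,0],
  [-0.005,-0.007,0,0],
  [0,0,0,0],
])

```text
time: 11.2
tool_pos: [613.6, 130.9, 246.5]
tcp_rot: [-1.571, -0.001, -0.058]
contact_force: [0.3, 0.5, -2.8]
grip_width: 13.9
```

```bash
cat > tilt.py <<'E'
from h import *
np.set_printoptions(precision=2,suppress=True)
print(T_tool()[:3,3],bot.get_obs()['contact_force'],bot.get_obs()['moment'])
a=cap('wrist'); M=np.linalg.inv(np.array(a['mount']))
hsv=cv2.cvtColor(a['img'],cv2.COLOR_RGB2HSV); H,S,V=[hsv[...,i].astype(int) for i in range(3)]
m=((H>95)&(H<125)&(S>110)&(V>50)); ys,xs=np.nonzero(m); k=(xs>280)&(xs<360); ys,xs=ys[k],xs[k]; y0=ys.min(); print(y0,xs[ys<y0+4].min(),xs[ys<y0+4].max(),xs[ys<y0+4].mean())
for f in (20,25,30,35,40):
    c,s=np.cos(np.radians(f)),np.sin(np.radians(f)); out=[]
    for X,Z in ((-50,10),(-50,-18)):
        t=np.array([X*c-Z*s,-(X*s+Z*c),0,1]); q=np.array(a['camera_matrix'])@(M@t)[:3]; out.append((q[:2]/q[2]).round(1).tolist())
    print(f,out)
b=cap('side')
im=np.hstack([cv2.resize(a['img'],(480,300)),cv2.resize(b['img'][150:310,180:340],(300,300))])
cv2.imwrite('pics/m6.png',im[:,:,::-1])
E
python3 tilt.py
```

```text
[613.56 130.87 246.54] [ 0.3   0.46 -2.83] [ 0.07 -0.08  0.01]
169 304 328 315.8709677419355
20 [[315.8, 165.0], [315.8, 172.7]]
25 [[315.8, 165.2], [315.8, 176.3]]
30 [[315.8, 166.0], [315.8, 180.3]]
35 [[315.8, 167.5], [315.8, 184.6]]
40 [[315.8, 169.5], [315.8, 189.2]]
```

View pics/m6.png

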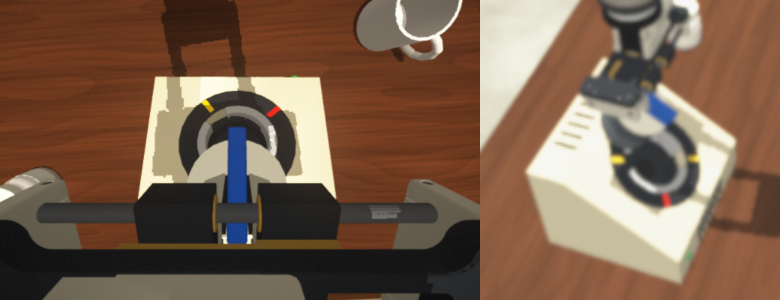

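The tilted cartridge hangs over the slope, with its bar at column 237 in line with the port at column 237. Next I'll slide it down-slope to above the mouth, then insert along the port axis.

arm_command([
  [-0.015,0.0105,0,0],
  [-0.015,0.0105,0,0],
  [-0.015,0.0105,0,0],
  [-0.014,0.0098,0,0],
  [0,0,0,0],
])

```text
time: 11.8
tool_pos: [552.9, 134.2, 202.6]
tcp_rot: [-1.572, 0.005, -0.058]
contact_force: [0.5, 0.9, -2.4]
grip_width: 13.7
```

arm_command([
  [0.004,0.006,0,0],
  [0.004,0.006,0,0],
  [0.003,0.004,0,0],
  [0,0,0,0],
])

```text
time: 12.2
tool_pos: [566.6, 133.2, 187.4]
tcp_rot: [-1.571, 0.001, -0.059]
contact_force: [-0.1, 0.3, -3.2]
grip_width: 13.2
```

```bash
cat > pp.py <<'E'
from h import *
np.set_printoptions(precision=2,suppress=True)
n=np.array([-.573,.034,.819]);px=np.array([.818,-.048,.574]);py=np.cross(n,px); O=np.array([606.2,131.5,117.1])
o=bot.get_obs(); d=T_tool()[:3,3]-O; print('port coords of TCP',d@px,d@py,d@n,'under z',d@n-86,'F',o['contact_force'],o['moment'],o['time'])
E
python3 pp.py
```

```text
port coords of TCP 7.88728082803517 -0.6206579897787432 80.2827589183027 under z -5.717241081697296 F [-0.15  0.34 -3.15] [ 0.14 -0.05 -0.  ] 12.2
```

Entering freely with the underside near port z = -6. I'll continue in.

arm_command([
  [0.003,0.004,0,0],
  [0.002,0.003,0,0],
  [0,0,0,0],
])

```text
time: 12.5
tool_pos: [571.1, 133.0, 180.8]
tcp_rot: [-1.571, 0.001, -0.059]
contact_force: [0.2, -0.4, -2.2]
grip_width: 13.7
```

arm_command([
  [0.002,0.003,0,0],
  [0.002,0.003,0,0],
  [0,0,0,0],
])

```text
time: 12.8
tool_pos: [575.0, 132.9, 174.9]
tcp_rot: [-1.571, 0.001, -0.059]
contact_force: [0.0, -0.5, -3.2]
grip_width: 13.8
```

```bash
python3 pp.py
```

```text
port coords of TCP 7.60577337076817 -0.45889966376763 65.23647189034574 under z -20.76352810965426 F [ 0.01 -0.51 -3.17] [ 0.06 -0.06 -0.  ] 12.8
```

arm_command([
  [0.001,0.0015,0,0],
  [0.001,0.0015,0,0],
  [0,0,0,0],
])

```text
time: 13.1
tool_pos: [577.0, 132.8, 172.2]
tcp_rot: [-1.571, 0.0, -0.059]
contact_force: [-0.7, 0.4, -3.3]
grip_width: 13.5
```

arm_command([
  [0.001,0.0015,0,0],
  [0.001,0.0015,0,0],
  [0,0,0,0],
])

```text
time: 13.4
tool_pos: [577.6, 132.9, 171.5]
tcp_rot: [-1.571, 0.002, -0.058]
contact_force: [-11.3, -1.1, 12.2]
grip_width: 14.0
```

```bash
python3 pp.py; sed -i 's/m6.png/m7.png/' tilt.py; python3 tilt.py | head -2
```

```text
port coords of TCP 7.7741021055418 -0.3067704091248424 60.94376581113786 under z -25.056234188862142 F [-11.27  -1.12  12.23] [-0.09  1.59 -0.05] 13.4
[577.63 132.89 171.47] [-11.27  -1.12  12.23] [-0.09  1.59 -0.05]
169 304 327 315.6236559139785
```

View pics/m7.png

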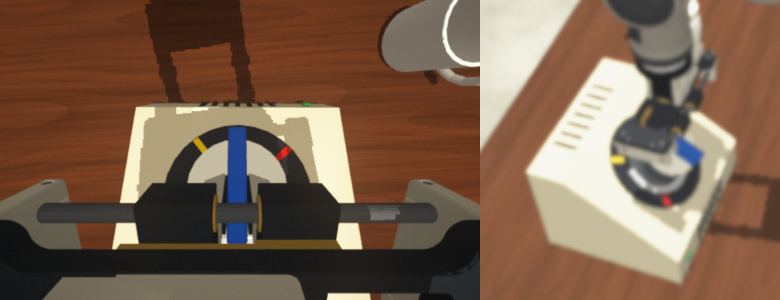

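It's seated. The pins rest on the lugs, the reaction of about 15 N lies along the port normal, and the foot is in the mouth. Next I'll loosen the jaws to straddle the bar, move to its upper end and swing it counter-clockwise 38° to the gaps.

```bash
cat > arc.py <<'E'
import sys
from pp import *
def arc(wp,off=0.):
    "wp: list of (r,theta_deg,z along n); tool x along the bar (+off deg); prints rows from the present pose"
    T=T_tool(); P=T[:3,3]; yaw=np.degrees(np.arctan2(T[1,0],T[0,0])); rows=[]
    for r,th,z in wp:
        t=np.radians(th); Q=O+r*np.cos(t)*px+r*np.sin(t)*py+z*n; b=np.cos(t)*px+np.sin(t)*py
        ny=np.degrees(np.arctan2(b[1],b[0]))+off; d=Q-P; c,s=np.cos(np.radians(yaw)),np.sin(np.radians(yaw))
        dy=(ny-yaw+180)%360-180
        rows.append([round(float(v),4) for v in ((d[0]*c+d[1]*s)/1000,-d[2]/1000,(-d[0]*s+d[1]*c)/1000,-dy)]); P=Q; yaw=ny
    for i in range(0,len(rows),5): print(rows[i:i+5])
E
python3 -c "
from arc import *
arc([(14,0,66),(21,0,67),(28,0,67)]+[(28,t,67+t/15) for t in range(5,51,5)])"
```

```text
port coords of TCP 7.743041085100166 -0.31098798514855613 60.94317901261211 under z -25.056820987387887 F [-11.2   -0.51  12.88] [-0.01  1.56 -0.04] 13.5
[[0.0022, -0.0077, 0.0003, 0.0111], [0.0052, -0.0048, 0.0, -0.0], [0.0057, -0.004, 0.0, -0.0], [-0.0003, -0.0002, 0.0024, -6.0978], [-0.0002, -0.0001, 0.0025, -6.0527]]
[[-0.0001, 0.0, 0.0025, -5.966], [-0.0, 0.0001, 0.0025, -5.8439], [0.0, 0.0003, 0.0025, -5.6941], [0.0001, 0.0004, 0.0024, -5.5253], [0.0002, 0.0005, 0.0024, -5.3462]]
[[0.0002, 0.0006, 0.0024, -5.1645], [0.0002, 0.0007, 0.0024, -4.9869], [0.0002, 0.0008, 0.0023, -4.8186]]
```

arm_command([
  [0,0,0,0],
  [0,0,0,0],
  [0,0,0,0],
], claw=180)

```text
time: 13.8
tool_pos: [579.3, 132.8, 170.0]
tcp_rot: [-1.571, -0.001, -0.059]
contact_force: [-2.3, 0.1, 5.0]
grip_width: 26.6
```

arm_command([
  [0.002,-0.009,0,0],
  [0.005,-0.005,0,0],
  [0.006,-0.004,0,0],
  [0,0,0.0025,-6.1],
  [0,0,0.0025,-6.1],
])

```text
time: 14.3
tool_pos: [592.9, 136.8, 187.5]
tcp_rot: [-1.571, -0.001, 0.158]
contact_force: [-0.2, 0.5, 0.0]
grip_width: 27.0
```

arm_command([
  [0,0,0.0025,-6],
  [0,0,0.0025,-5.8],
  [0,0,0.0025,-5.7],
  [0,0.0003,0.0025,-5.5],
  [0,0.0005,0.0025,-5.3],
])

```text
time: 14.8
tool_pos: [589.4, 148.0, 187.3]
tcp_rot: [-1.573, -0.002, 0.651]
contact_force: [2.5, -2.2, 1.8]
grip_width: 27.0
```

```bash
python3 pp.py; sed -i 's/m7.png/m8.png/' tilt.py; python3 tilt.py | head -2
```

```text
port coords of TCP 25.774359640739686 15.492562160259894 67.68065893479911 under z -18.319341065200888 F [ 2.53 -2.21  1.78] [-0.3  -0.69 -0.18] 14.8
[589.41 148.02 187.31] [ 2.53 -2.21  1.78] [-0.3  -0.69 -0.18]
146 344 357 350.97297297297297
```

View pics/m8.png

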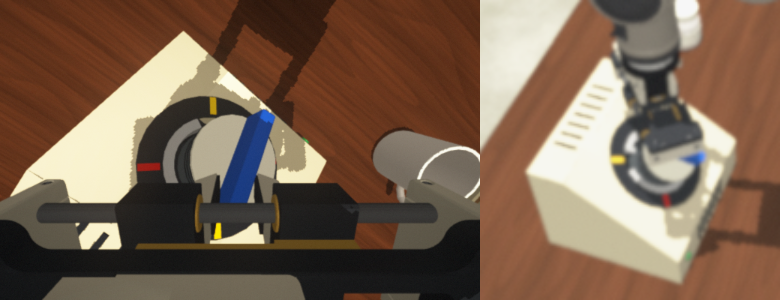

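The wrist view shows the bar from about (306,280) to (353,149) in full-image pixels. It has turned counter-clockwise but lags the tool. A projection will give its angle.

```bash
cat > ang.py <<'E'
from pp import *
def fit(cam='wrist',O2=O-4.5*n,hs=(-20,-37.5,-42)):
    from scipy.optimize import minimize_scalar
    a=cap(cam); hsv=cv2.cvtColor(a['img'],cv2.COLOR_RGB2HSV); H,S,V=[hsv[...,i].astype(int) for i in range(3)]
    m=((H>100)&(H<122)&(S>120)&(V>40)).astype(np.uint8)
    k,l,st,c=cv2.connectedComponentsWithStats(m); i=np.argmax(st[1:,4])+1; m=(l==i); print('blue',st[i],c[i].round(1))
    for h in hs:
        best=[]
        for th in range(-100,80,2):
            t=np.radians(th); bx=np.cos(t)*px+np.sin(t)*py; by=np.cross(n,bx)
            P=np.array([O2+x*bx+y*by+(h+z)*n for x in(-42,42) for y in(-7,7) for z in(68,96)])
            hull=cv2.convexHull(proj(a,P).astype(np.float32)).astype(np.int32); M=np.zeros(m.shape,np.uint8); cv2.fillConvexPoly(M,hull,1)
            best.append(((m&(M>0)).sum()/((m|(M>0)).sum() if cam!='wrist' else m.sum()+.15*(M.sum()-m.sum())),th))
        print(cam,'h',h,sorted(best)[-3:])
    return a
if __name__=='__main__': fit(); fit('side'); fit('top')
E
python3 ang.py
```

```text
port coords of TCP 25.422432174046453 15.710640392680112 67.8123888947093 under z -18.1876111052907 F [ 1.94 -1.54  1.21] [-0.1  -0.54 -0.05] 14.9
blue [ 293  145   72  126 4619] [328. 211.]
wrist h -20 [(np.float64(0.5549311902288004), 34), (np.float64(0.561990471148756), 30), (np.float64(0.5622481464637384), 36)]
wrist h -37.5 [(np.float64(0.38754220084890195), 54), (np.float64(0.38863360499393096), 56), (np.float64(0.39017950854261574), 52)]
wrist h -42 [(np.float64(0.3623551997207618), 62), (np.float64(0.3628702116742902), 60), (np.float64(0.3678736727470732), 56)]
blue [291 232   8   6  29] [295.  234.3]
side h -20 [(np.float64(0.07605633802816901), 6), (np.float64(0.07954545454545454), -2), (np.float64(0.08146067415730338), -4)]
side h -37.5 [(np.float64(0.05027932960893855), 8), (np.float64(0.050595238095238096), 16), (np.float64(0.05142857142857143), -2)]
side h -42 [(np.float64(0.03814713896457766), 6), (np.float64(0.038781163434903045), 14), (np.float64(0.03932584269662921), 16)]
blue [263 179   6  14  51] [265.8 185.3]
top h -20 [(np.float64(0.271523178807947), -10), (np.float64(0.27710843373493976), -6), (np.float64(0.28289473684210525), -8)]
top h -37.5 [(np.float64(0.20245398773006135), -12), (np.float64(0.20496894409937888), -14), (np.float64(0.20987654320987653), -10)]
top h -42 [(np.float64(0.1839080459770115), -16), (np.float64(0.19254658385093168), -14), (np.float64(0.19254658385093168), -12)]
```

arm_command([
  [0,0.0005,0.0025,-5.2],
  [0,0.0005,0.0025,-5],
  [0,0,0,0],
])

```text
time: 15.35
tool_pos: [584.0, 152.5, 185.1]
tcp_rot: [-1.57, 0.001, 0.826]
contact_force: [-0.7, 0.2, -0.3]
grip_width: 26.8
```

```bash
python3 - <<'E'
from ang import *
a=fit(); 
import pickle
E
```

```text
port coords of TCP 19.85688415853937 19.638146862598248 69.1759671534165 under z -16.824032846583506 F [-0.73  0.15 -0.25] [ 0.16 -0.08  0.  ] 15.35
blue [ 287  140   40  131 4065] [306.9 204.4]
wrist h -20 [(np.float64(0.9377811613260434), 44), (np.float64(0.9406456091634849), 42), (np.float64(0.9411682989511703), 40)]
wrist h -37.5 [(np.float64(0.7234695835732105), 40), (np.float64(0.724391624221845), 34), (np.float64(0.7273861360010555), 38)]
wrist h -42 [(np.float64(0.6315356810406315), 40), (np.float64(0.6337301731775099), 34), (np.float64(0.6353815071559056), 38)]
```

arm_command([
  [0,-0.02,0,0],
  [0,-0.04,0,0],
  [0,-0.03,0,0],
  [0,0,0,0],
])

```text
time: 15.8
tool_pos: [586.1, 152.7, 280.3]
tcp_rot: [-1.576, -0.006, 0.823]
contact_force: [-0.1, 0.3, 0.3]
grip_width: 27.4
```

```bash
python3 - <<'E'
from ang import *
a=fit(hs=(-10,-15,-20,-25,-30,-35,-40)); save(a,'w9.png')
fit('side',hs=(-15,-20,-25,-30,-37))
E
```

```text
port coords of TCP 76.25065053871947 19.924182910730746 145.9290179593551 under z 59.92901795935509 F [-0.1   0.28  0.31] [ 0.12 -0.1   0.05] 15.8
blue [ 295  129   29   89 1914] [309.3 174.2]
wrist h -10 [(np.float64(0.7747121335404493), 34), (np.float64(0.7888699770591282), 32), (np.float64(0.7905778432094221), 36)]
wrist h -15 [(np.float64(0.8715596330275229), 38), (np.float64(0.8721261167619472), 40), (np.float64(0.874065270143119), 36)]
wrist h -20 [(np.float64(0.937133737313284), 38), (np.float64(0.9423536439665472), 42), (np.float64(0.9493309500757181), 40)]
wrist h -25 [(np.float64(0.9587665109738336), 44), (np.float64(0.9599037087188745), 40), (np.float64(0.9637522355726844), 38)]
wrist h -30 [(np.float64(0.9541099344427635), 42), (np.float64(0.9545535193774871), 38), (np.float64(0.9615384615384616), 40)]
wrist h -35 [(np.float64(0.8755032359985732), 38), (np.float64(0.8770993724115151), 36), (np.float64(0.8869966294128082), 42)]
wrist h -40 [(np.float64(0.7821514269668658), 40), (np.float64(0.7845843236474226), 38), (np.float64(0.7914810832949368), 34)]
blue [268 226  29   7 153] [282.1 229.3]
side h -15 [(np.float64(0.31756756756756754), 58), (np.float64(0.32), 50), (np.float64(0.3212121212121212), 46)]
side h -20 [(np.float64(0.40514469453376206), 46), (np.float64(0.4217252396166134), 42), (np.float64(0.42452830188679247), 38)]
side h -25 [(np.float64(0.4351851851851852), 36), (np.float64(0.4506578947368421), 44), (np.float64(0.4769736842105263), 40)]
side h -30 [(np.float64(0.4900662251655629), 42), (np.float64(0.4935483870967742), 38), (np.float64(0.5160142348754448), 40)]
side h -37 [(np.float64(0.5547169811320755), 44), (np.float64(0.5563636363636364), 36), (np.float64(0.5671641791044776), 40)]
```

View pics/w9.png

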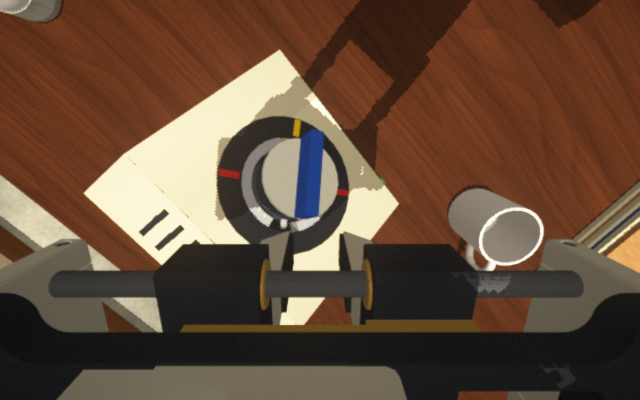

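The wrist view shows the bar at about θ=40°, its tip beside the yellow mark at (297,128), with the flange at (300,178). The height fit can't tell whether it has dropped. I'll close the fingers and press gently along the port axis on the bar's top, so the contact height answers that and also seats it.

```bash
python3 - <<'E'
from h import *
plan([562,134,215],47.2,4)
E
```

```text
dyaw -0.0
[[-0.0072, 0.0152, 0.001, 0.0], [-0.0072, 0.0152, 0.001, 0.0], [-0.0072, 0.0152, 0.001, 0.0], [-0.0072, 0.0152, 0.001, 0.0]]
```

arm_command([
  [-0.0074,0.016,0.0012,0],
  [-0.0074,0.016,0.0012,0],
  [-0.0074,0.016,0.0012,0],
  [-0.0074,0.016,0.0012,0],
  [0,0,0,0],
], claw=255)

```text
time: 16.4
tool_pos: [558.2, 133.3, 207.7]
tcp_rot: [-1.565, 0.006, 0.824]
contact_force: [0.5, -0.8, -0.6]
grip_width: 0.5
```

```bash
python3 - <<'E'
from arc import *
T=T_tool(); print(T[:3,3])
plan(T[:3,3]-10*n,47.2,1)
E
```

```text
port coords of TCP 12.706501438728486 -1.09996839434067 101.77477809091742 under z 15.774778090917422 F [ 0.54 -0.77 -0.6 ] [ 0.12 -0.11 -0.05] 16.4
[558.24 133.25 207.74]
dyaw -0.0
[[0.0036, 0.0082, -0.0044, 0.03]]
```

arm_command([
  [0,0.011,0,0],
  [0.0036,0.0082,-0.0044,0],
  [0.0018,0.0041,-0.0022,0],
  [0,0,0,0],
])

```text
time: 16.8
tool_pos: [569.8, 133.3, 187.4]
tcp_rot: [-1.57, 0.001, 0.826]
contact_force: [-1.0, -0.5, -0.3]
grip_width: 0.3
```

```bash
python3 pp.py
```

```text
port coords of TCP 10.487248520543668 -0.33719142337413055 78.5415685136353 under z -7.458431486364702 F [-0.99 -0.5  -0.31] [ 0.14 -0.06  0.01] 16.8
```

arm_command([
  [0.0014,0.0033,-0.0018,0],
  [0.0014,0.0033,-0.0018,0],
  [0,0,0,0],
])

```text
time: 17.1
tool_pos: [574.1, 132.9, 181.4]
tcp_rot: [-1.571, 0.0, 0.826]
contact_force: [-0.9, 0.6, 0.4]
grip_width: 0.3
```

arm_command([
  [0.0014,0.0033,-0.0018,0],
  [0.0007,0.0016,-0.0009,0],
  [0,0,0,0],
])

```text
time: 17.4
tool_pos: [577.6, 132.7, 177.1]
tcp_rot: [-1.571, -0.0, 0.826]
contact_force: [-2.1, 0.3, 4.1]
grip_width: 0.4
```

```bash
python3 pp.py
```

```text
port coords of TCP 10.971431076832909 -0.47035482205511353 65.6166722696442 under z -20.383327730355802 F [-2.08  0.25  4.06] [0.22 0.05 0.  ] 17.4
```

The tip met the bar's top at port n≈54, which is exactly the dropped height: 17.5 mm below the lug-rest height. So the pins are through the gaps. For the clockwise twist I'll use the closed fingers as a pusher on the upper end of the bar.

```bash
cat > push.py <<'E'
from pp import *
def push(wp,end=1):
    "wp: (theta,d,nz[,r]) closed-finger tip centre r along the bar, d on its ccw side, nz along n"
    T=T_tool(); P=T[:3,3]; yaw=np.degrees(np.arctan2(T[1,0],T[0,0])); rows=[]
    for th,d,nz,*r in wp:
        r=r[0] if r else 33; t=np.radians(th); bx=np.cos(t)*px+np.sin(t)*py; cy=np.cross(n,bx)
        Q=O+end*(r*bx+d*cy)+nz*n+[0,0,8]; ny=np.degrees(np.arctan2(bx[1],bx[0])); D=Q-P; c,s=np.cos(np.radians(yaw)),np.sin(np.radians(yaw)); dy=(ny-yaw+180)%360-180
        rows.append([round(float(v),4) for v in ((D[0]*c+D[1]*s)/1000,-D[2]/1000,(-D[0]*s+D[1]*c)/1000)]+[round(float(-dy),1)]); P=Q; yaw=ny
        print(Q.round(0),end=' ')
    print()
    for i in range(0,len(rows),5): print(rows[i:i+5])
E
python3 -c "
from push import *
push([(38,0,85,10),(38,32,85),(38,32,60),(38,32,40),(38,28,40)]+[(t,27,39) for t in range(34,10,-4)])"
```

```text
port coords of TCP 10.971431076832909 -0.47035482205511353 65.6166722696442 under z -20.383327730355802 F [-2.08  0.25  4.06] [0.22 0.05 0.  ] 17.4
[564. 140. 199.] [565. 180. 198.] [580. 179. 178.] [591. 178. 161.] [593. 175. 163.] [596. 173. 164.] [599. 172. 166.] [601. 171. 167.] [603. 169. 169.] [605. 168. 170.] [607. 166. 172.] 
[[-0.0035, -0.0221, 0.0148, 7.0], [0.0263, 0.0009, 0.0294, -0.0], [0.0104, 0.0205, -0.0099, -0.0], [0.0083, 0.0164, -0.0079, -0.0], [-0.0007, -0.0014, -0.0037, -0.0]]
[[0.0014, -0.0012, -0.0035, 4.2], [0.0012, -0.0016, -0.0022, 4.3], [0.0012, -0.0016, -0.0022, 4.4], [0.0012, -0.0015, -0.0023, 4.5], [0.0012, -0.0015, -0.0023, 4.6]]
[[0.0012, -0.0014, -0.0023, 4.7]]
```

arm_command([
  [-0.0035,-0.022,0.015,7],
  [0.026,0.001,0.029,0],
  [0.0105,0.0205,-0.01,0],
  [0.008,0.0165,-0.008,0],
  [0,0,0,0],
])

```text
time: 17.9
tool_pos: [590.1, 177.3, 158.0]
tcp_rot: [-1.569, 0.004, 0.704]
contact_force: [-0.6, 0.2, 1.2]
grip_width: 0.7
```

arm_command([
  [-0.0007,-0.0014,-0.0037,0],
  [0.0014,-0.0012,-0.0035,4.2],
  [0.0012,-0.0016,-0.0022,4.3],
  [0.0012,-0.0016,-0.0022,4.4],
])

```text
time: 18.3
tool_pos: [600.6, 169.8, 168.1]
tcp_rot: [-1.571, -0.002, 0.475]
contact_force: [-0.2, 0.4, -0.4]
grip_width: 0.5
```

```bash
python3 -c "
from push import *
push([(t,27,39) for t in range(22,0,-4)])"
```

```text
port coords of TCP 22.83208446502141 37.92122955727037 46.260847367935355 under z -39.739152632064645 F [-0.18  0.43 -0.38] [ 0.24 -0.05  0.  ] 18.3
[603. 169. 169.] [605. 168. 170.] [607. 166. 172.] [609. 164. 173.] [610. 162. 174.] [612. 159. 175.] 
[[0.0017, -0.0007, -0.0016, 4.3], [0.0012, -0.0015, -0.0023, 4.6], [0.0012, -0.0014, -0.0023, 4.7], [0.0013, -0.0013, -0.0023, 4.8], [0.0013, -0.0013, -0.0024, 4.8]]
[[0.0014, -0.0012, -0.0024, 4.9]]
```

arm_command([
  [0.0017,-0.0007,-0.0018,4.3],
  [0.0012,-0.0015,-0.0023,4.6],
  [0.0012,-0.0014,-0.0023,4.7],
  [0.0013,-0.0013,-0.0023,4.8],
  [0.0013,-0.0013,-0.0024,4.8],
])

```text
time: 18.8
tool_pos: [610.3, 161.6, 174.3]
tcp_rot: [-1.57, -0.002, 0.07]
contact_force: [0.9, 2.4, -0.5]
grip_width: 0.4
```

```bash
python3 - <<'E'
from push import *
from ang import fit
fit('wrist',hs=(-37.5,)); fit('side',hs=(-37.5,)); fit('top',hs=(-37.5,))
push([(t,27,38) for t in range(2,-22,-4)])
E
```

```text
port coords of TCP 34.751763666844674 30.308791596168394 45.52118920952916 under z -40.47881079047084 F [ 0.9   2.36 -0.5 ] [ 0.36 -0.21  0.01] 18.8
blue [ 243  122   40  123 3143] [262. 185.]
wrist h -37.5 [(np.float64(0.6693298929009994), 24), (np.float64(0.6706760872590095), 16), (np.float64(0.6772933076970787), 22)]
blue [274 222  23  13 158] [284.9 228.1]
side h -37.5 [(np.float64(0.47468354430379744), 24), (np.float64(0.48184818481848185), 32), (np.float64(0.4854368932038835), 28)]
blue [273 186   3   3   5] [274. 187.]
top h -37.5 [(np.float64(0.015), 28), (np.float64(0.018604651162790697), 30), (np.float64(0.018779342723004695), 24)]
[612. 159. 175.] [614. 157. 176.] [615. 154. 177.] [616. 152. 178.] [617. 149. 178.] [618. 146. 179.] 
[[0.0018, -0.0005, -0.0024, 5.2], [0.0014, -0.0011, -0.0024, 4.9], [0.0015, -0.001, -0.0024, 4.9], [0.0016, -0.0009, -0.0024, 4.8], [0.0016, -0.0008, -0.0024, 4.8]]
[[0.0017, -0.0007, -0.0023, 4.7]]
```

```bash
python3 - <<'E'
from push import *
push([(20-4*i,19,38,37-.4*i) for i in range(1,11)])
E
```

```text
port coords of TCP 34.59687180704381 30.273369959714486 45.351186434469184 under z -40.648813565530816 F [-0.81  1.21  1.1 ] [ 0.25 -0.06 -0.06] 18.95
[611. 160. 173.] [612. 157. 174.] [613. 155. 175.] [613. 153. 176.] [614. 150. 176.] [615. 148. 177.] [615. 145. 177.] [615. 143. 177.] [616. 140. 178.] [615. 138. 178.] 
[[0.0002, 0.0007, -0.0019, -11.6], [0.0004, -0.0009, -0.0025, 4.7], [0.0005, -0.0008, -0.0025, 4.8], [0.0006, -0.0007, -0.0025, 4.9], [0.0006, -0.0006, -0.0025, 4.9]]
[[0.0007, -0.0005, -0.0025, 4.9], [0.0008, -0.0004, -0.0024, 4.9], [0.0008, -0.0003, -0.0024, 4.8], [0.0009, -0.0002, -0.0024, 4.7], [0.001, -0.0001, -0.0023, 4.7]]
```

arm_command([
  [0.0005,0,-0.002,0],
  [0.0008,-0.0008,-0.0025,0],
  [0.0008,-0.0008,-0.0025,2],
  [0.0007,-0.0007,-0.0025,4],
  [0.0007,-0.0006,-0.0025,4],
])

```text
time: 19.45
tool_pos: [615.0, 152.2, 175.8]
tcp_rot: [-1.566, -0.002, -0.102]
contact_force: [5.2, 12.7, -4.8]
grip_width: 0.3
```

arm_command([
  [0.0007,-0.0005,-0.0025,4.9],
  [0.0008,-0.0004,-0.0024,4.9],
  [0.0008,-0.0003,-0.0024,4.8],
])

```text
time: 19.75
tool_pos: [617.8, 146.9, 177.2]
tcp_rot: [-1.56, -0.004, -0.357]
contact_force: [12.8, 21.2, -4.0]
grip_width: 0.4
```

```bash
python3 - <<'E'
from push import *
from ang import fit
fit('wrist',hs=(-37.5,-40)); fit('side',hs=(-37.5,-42))
push([(-12-4*i,19,36,33) for i in range(0,11)])
E
```

```text
port coords of TCP 43.25787546626816 16.08148766061868 43.119511212182715 under z -42.880488787817285 F [12.78 21.23 -4.03] [ 3.59 -2.22  0.05] 19.75
blue [ 218  138   72  107 3809] [252.8 194.2]
wrist h -37.5 [(np.float64(0.44067754483204297), -28), (np.float64(0.4408827579362618), -30), (np.float64(0.4429797288894416), -26)]
wrist h -40 [(np.float64(0.4206290691426215), -26), (np.float64(0.42125526569082117), -30), (np.float64(0.42156777503136295), -36)]
blue [273 216  24  19 206] [284.2 225.8]
side h -37.5 [(np.float64(0.3850574712643678), 36), (np.float64(0.38903394255874674), 30), (np.float64(0.38992042440318303), 34)]
side h -42 [(np.float64(0.32105263157894737), 34), (np.float64(0.32592592592592595), 28), (np.float64(0.34190231362467866), 32)]
[616. 143. 175.] [616. 140. 176.] [617. 137. 176.] [617. 135. 176.] [617. 132. 176.] [617. 130. 176.] [616. 127. 176.] [616. 124. 176.] [615. 122. 176.] [614. 119. 175.] [614. 117. 175.] 
[[-0.0003, 0.002, -0.0045, -2.5], [0.0012, -0.0004, -0.0023, 4.7], [0.0013, -0.0003, -0.0023, 4.7], [0.0013, -0.0002, -0.0023, 4.6], [0.0014, -0.0001, -0.0023, 4.5]]
[[0.0014, 0.0, -0.0022, 4.4], [0.0015, 0.0001, -0.0022, 4.2], [0.0015, 0.0002, -0.0022, 4.1], [0.0015, 0.0003, -0.0021, 4.0], [0.0016, 0.0004, -0.0021, 3.9]]
[[0.0016, 0.0005, -0.0021, 3.8]]
```

```bash
cat > side.py <<'E'
from pp import *
def run(O2=O-4.5*n,h=-39):
    a=cap('side'); hsv=cv2.cvtColor(a['img'],cv2.COLOR_RGB2HSV); H,S,V=[hsv[...,i].astype(int) for i in range(3)]
    m=((H>100)&(H<122)&(S>120)&(V>40)).astype(np.uint8); k,l,st,c=cv2.connectedComponentsWithStats(m); i=np.argmax(st[1:,4])+1
    ys,xs=np.nonzero(l==i); ev,V2=np.linalg.eigh(np.cov(np.c_[xs,ys].T)); v=V2[:,1]; print('obs box',st[i],'c',c[i].round(1),'dir',round(np.degrees(np.arctan2(v[1],v[0]))%180,1),'sd',np.sqrt(ev).round(1))
    for th in range(40,-61,-10):
        t=np.radians(th); bx=np.cos(t)*px+np.sin(t)*py; by=np.cross(n,bx)
        P=np.array([O2+x*bx+y*by+(h+z)*n for x in(-42,42) for y in(-7,7) for z in(68,96)]); q=proj(a,P)
        M=np.zeros(m.shape,np.uint8); cv2.fillConvexPoly(M,cv2.convexHull(q.astype(np.float32)).astype(np.int32),1); yy,xx=np.nonzero(M); e,W=np.linalg.eigh(np.cov(np.c_[xx,yy].T)); v=W[:,1]
        print(th,q.min(0).round(),q.max(0).round(),'c',xx.mean().round(),yy.mean().round(),'dir',round(np.degrees(np.arctan2(v[1],v[0]))%180,1),'sd',np.sqrt(e).round(1))
run()
E
python3 side.py
```

```text
port coords of TCP 43.34634546495029 15.962484082879437 43.24087174562355 under z -42.75912825437645 F [11.22 18.56 -4.54] [ 3.16 -2.    0.1 ] 19.85
obs box [274 216  23  19 204] c [284.3 225.8] dir 27.5 sd [2.5 7. ]
40 [264. 225.] [296. 234.] c 280.0 229.0 dir 174.8 sd [2.7 8.9]
30 [264. 223.] [296. 235.] c 280.0 229.0 dir 7.2 sd [2.8 9. ]
20 [264. 221.] [296. 238.] c 280.0 229.0 dir 16.0 sd [3.  9.2]
10 [264. 218.] [296. 240.] c 280.0 229.0 dir 25.7 sd [2.9 9.3]
0 [265. 217.] [296. 242.] c 280.0 229.0 dir 33.8 sd [3.1 9.5]
-10 [266. 215.] [295. 243.] c 280.0 229.0 dir 42.2 sd [3.3 9.1]
-20 [267. 214.] [294. 245.] c 280.0 229.0 dir 54.0 sd [3.2 9. ]
-30 [269. 213.] [292. 245.] c 280.0 229.0 dir 61.0 sd [3.3 9.2]
-40 [271. 213.] [291. 246.] c 280.0 229.0 dir 69.1 sd [3.1 9.3]
-50 [273. 213.] [288. 246.] c 280.0 229.0 dir 77.4 sd [3.1 9.1]
-60 [275. 213.] [286. 246.] c 280.0 229.0 dir 87.7 sd [3.2 9. ]
```

The bar is at about θ=8° by its direction in the side view, 30° past the gaps. The force is about 25 N on the ramp, as expected. The fingertips are thinner than I assumed, with a contact offset of about 10 mm, so I'll continue with that.

```bash
python3 - <<'E'
from push import *
push([(6-4*i,9,37,36-.3*i) for i in range(0,15)])
E
```

```text
port coords of TCP 43.282241374171065 15.96718582644243 43.253606605220085 under z -42.746393394779915 F [10.79 18.01 -5.65] [ 3.13 -1.96  0.06] 19.9
[614. 144. 175.] [615. 141. 176.] [615. 139. 176.] [615. 136. 176.] [614. 134. 176.] [614. 131. 176.] [614. 129. 176.] [613. 127. 175.] [613. 124. 175.] [612. 122. 175.] [611. 120. 174.] [610. 118. 173.] [609. 116. 173.] [608. 115. 172.] [606. 113. 171.] 
[[-0.0022, 0.0019, -0.0041, -24.2], [0.0001, -0.0003, -0.0025, 4.9], [0.0002, -0.0002, -0.0025, 4.9], [0.0002, -0.0001, -0.0025, 4.9], [0.0003, 0.0, -0.0024, 4.8]]
[[0.0004, 0.0001, -0.0024, 4.8], [0.0004, 0.0002, -0.0024, 4.7], [0.0005, 0.0003, -0.0023, 4.6], [0.0005, 0.0004, -0.0023, 4.5], [0.0006, 0.0005, -0.0022, 4.4]]
[[0.0006, 0.0005, -0.0022, 4.3], [0.0006, 0.0006, -0.0021, 4.2], [0.0006, 0.0007, -0.0021, 4.1], [0.0006, 0.0008, -0.002, 3.9], [0.0006, 0.0008, -0.002, 3.8]]
```

arm_command([
  [0.0005,0,-0.0025,0],
  [0.0008,0,-0.0024,2],
  [0.001,-0.0001,-0.0023,4],
  [0.0011,0,-0.0022,4.8],
  [0.0011,0,-0.0022,4.8],
])

```text
time: 20.4
tool_pos: [620.9, 141.4, 179.5]
tcp_rot: [-1.543, -0.004, -0.628]
contact_force: [25.0, 43.5, -3.7]
grip_width: 0.4
```

```bash
python3 side.py | head -2
```

```text
port coords of TCP 47.344975186558024 10.770819968159616 43.02291321561232 under z -42.97708678438768 F [25.02 43.49 -3.72] [ 7.48 -4.23 -0.08] 20.4
obs box [273 215  25  20 212] c [284.4 225.7] dir 28.4 sd [2.6 7.1]
```

The force has risen to 50 N and the bar has hardly moved. The one-sided push is probably tipping the cartridge and jamming it in the bore. I'll look before changing method.

```bash
python3 - <<'E'
from pp import *
import pickle
a=cap('wrist'); b=cap('side'); c=cap('top')
l=cv2.resize(a['img'][60:310,120:520],(800,500)[:2] and (480,300))
l=np.vstack([l,cv2.resize(a['img'],(480,300))])
r=np.vstack([cv2.resize(b['img'][190:270,240:325],(319,300),interpolation=cv2.INTER_CUBIC),cv2.resize(c['img'][130:210,230:315],(319,300),interpolation=cv2.INTER_CUBIC)])
cv2.imwrite('pics/m10.png',np.hstack([l,r])[:,:,::-1])
E
```

```text
port coords of TCP 47.62776697067219 10.47831122141107 43.196248247559694 under z -42.803751752440306 F [22.66 41.3  -1.76] [ 6.97 -3.75 -0.14] 20.45
```

View pics/m10.png

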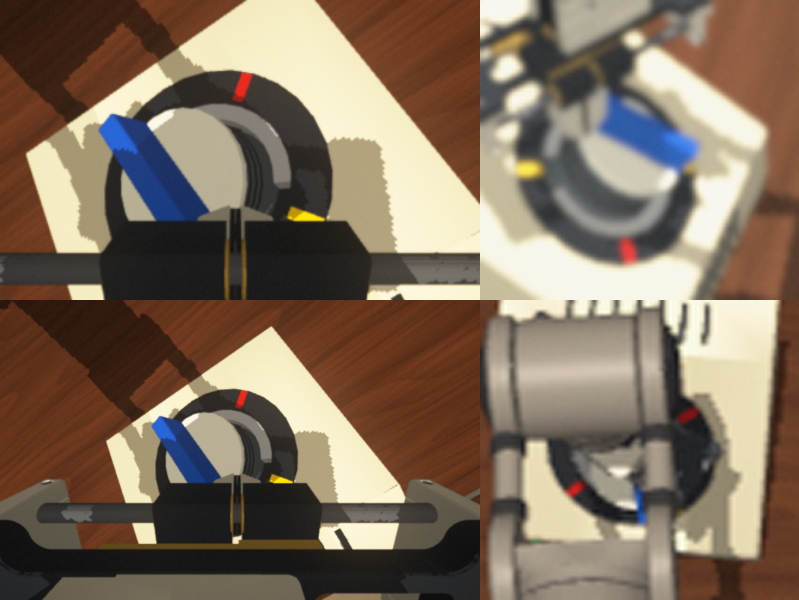

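The picture shows the bar at θ≈5°, with its tip at crop (120,125), and the flange pushed off-centre in the push direction. So the cartridge is tipped and jammed by the one-sided force. I'll switch to a pure couple: back off, open to about 34 mm, straddle the bar at its centre and twist, so that opposite finger corners push opposite sides of the bar.

arm_command([
  [0,0,0.008,0],
  [0,0,0.008,0],
  [0,-0.02,0.002,0],
  [0,-0.03,0,0],
  [0,0,0,0],
], claw=255)

```text
time: 21.1
tool_pos: [626.8, 144.0, 231.2]
tcp_rot: [-1.567, -0.006, -0.627]
contact_force: [0.6, 0.2, 0.6]
grip_width: 0.1
```

```bash
python3 - <<'E'
from h import *
plan([583.3,132.9,205],0,5)
E
python3 side.py
```

```text
dyaw 35.9
[[-0.0057, 0.0052, -0.0069, -7.19], [-0.0066, 0.0052, -0.0061, -7.19], [-0.0073, 0.0052, -0.0053, -7.19], [-0.0079, 0.0052, -0.0043, -7.19], [-0.0084, 0.0052, -0.0033, -7.19]]
port coords of TCP 81.73054896744272 13.697779996634972 82.03910737405212 under z -3.960892625947878 F [0.6  0.18 0.57] [ 0.11 -0.15 -0.01] 21.1
obs box [268 215  29  20 248] c [282.2 224.9] dir 26.7 sd [2.5 8.4]
40 [264. 225.] [296. 234.] c 280.0 229.0 dir 174.8 sd [2.7 8.9]
30 [264. 223.] [296. 235.] c 280.0 229.0 dir 7.2 sd [2.8 9. ]
20 [264. 221.] [296. 238.] c 280.0 229.0 dir 16.0 sd [3.  9.2]
10 [264. 218.] [296. 240.] c 280.0 229.0 dir 25.7 sd [2.9 9.3]
0 [265. 217.] [296. 242.] c 280.0 229.0 dir 33.8 sd [3.1 9.5]
-10 [266. 215.] [295. 243.] c 280.0 229.0 dir 42.2 sd [3.3 9.1]
-20 [267. 214.] [294. 245.] c 280.0 229.0 dir 54.0 sd [3.2 9. ]
-30 [269. 213.] [292. 245.] c 280.0 229.0 dir 61.0 sd [3.3 9.2]
-40 [271. 213.] [291. 246.] c 280.0 229.0 dir 69.1 sd [3.1 9.3]
-50 [273. 213.] [288. 246.] c 280.0 229.0 dir 77.4 sd [3.1 9.1]
-60 [275. 213.] [286. 246.] c 280.0 229.0 dir 87.7 sd [3.2 9. ]
```

```bash
cat > fit6.py <<'E'
from pp import *
from scipy.optimize import minimize
def mask(a):
    hsv=cv2.cvtColor(a['img'],cv2.COLOR_RGB2HSV); H,S,V=[hsv[...,i].astype(int) for i in range(3)]
    m=((H>100)&(H<122)&(S>120)&(V>40)).astype(np.uint8); k,l,st,c=cv2.connectedComponentsWithStats(m); i=np.argmax(st[1:,4])+1; return (l==i),st[i]
def fit6(th0,cams=('wrist','side'),O2=O-4.5*n):
    A=[cap(c) for c in cams]; Ms=[mask(a) for a in A]; print([m[1].tolist() for m in Ms])
    D=[cv2.GaussianBlur(m[0].astype(np.float32),(0,0),1.) for m in Ms]
    B=np.c_[px,py,n]
    def corners(q):
        th,h,tx,ty=q; Rr=R.from_rotvec(np.radians([tx,ty,0])).as_matrix()@R.from_euler('z',th,degrees=True).as_matrix()
        L=np.array([[x,y,h+z] for x in(-42,42) for y in(-7,7) for z in(68,96)])
        piv=np.array([0,0,-15.]); return O2+((L-piv)@Rr.T+piv)@B.T
    def cost(q):
        s=0
        for a,d in zip(A,D):
            M=np.zeros(d.shape,np.float32); cv2.fillConvexPoly(M,(cv2.convexHull(proj(a,corners(q)).astype(np.float32))*16).round().astype(np.int32),1,cv2.LINE_AA,4)
            M=cv2.GaussianBlur(M,(0,0),1.); s+=np.abs(M-d).sum()/d.sum()
        return s+1e-4*(q[2]**2+q[3]**2)
    best=min((minimize(cost,[th0+dt,h,0,0],method='Nelder-Mead',options=dict(initial_simplex=np.array([[th0+dt,h,0,0],[th0+dt+8,h,0,0],[th0+dt,h+6,0,0],[th0+dt,h,6,0],[th0+dt,h,0,6]]),maxiter=250)) for dt in(-8,8) for h in(-24,-38)),key=lambda r:r.fun)
    print('theta,h,tilt about px,py',best.x.round(1),'cost',round(best.fun,3),'bar centre port',((corners(best.x).mean(0)-O2)@B).round(1)); return best.x
if __name__=='__main__':
    import sys; fit6(float(sys.argv[1]))
    fit6(float(sys.argv[1]),('wrist',)); fit6(float(sys.argv[1]),('side',))
E
python3 fit6.py 6
```

```text
port coords of TCP 79.74757606282006 13.531820735672522 80.69700499708206 under z -5.302995002917939 F [-0.38  0.17  0.06] [ 0.09 -0.17 -0.05] 21.15
[[223, 143, 80, 88, 2801], [268, 214, 29, 21, 248]]
theta,h,tilt about px,py [ 10.2 -36.4  12.3  -0.5] cost 0.61 bar centre port [ -0.6 -13.   44.2]
[[223, 145, 81, 89, 2864]]
theta,h,tilt about px,py [ 10.6 -38.2  12.4  -0.5] cost 0.124 bar centre port [ -0.5 -12.6  42.4]
[[268, 215, 29, 20, 248]]
theta,h,tilt about px,py [ 10.3 -14.   -1.    2.9] cost 0.396 bar centre port [ 4.2  1.5 67.9]
```

The fit shows the cartridge still sunk (h≈-38) and turned to θ≈10°, but leaning 12° towards port -y. I'll straddle the bar with wide jaws over the port axis and close them, so the jaws centre and right it. Then I'll twist.

```bash
python3 - <<'E'
from h import *
plan([583.3,126,205],9.4,6)
E
```

```text
dyaw 45.4
[[-0.0038, 0.0034, -0.0064, -7.56], [-0.0046, 0.0034, -0.0059, -7.56], [-0.0053, 0.0034, -0.0052, -7.56], [-0.006, 0.0034, -0.0045, -7.56], [-0.0065, 0.0034, -0.0037, -7.56], [-0.0069, 0.0034, -0.0028, -7.56]]
```

arm_command([
  [-0.004,0.0034,-0.0064,-7.5],
  [-0.0046,0.0034,-0.0059,-7.5],
  [-0.0053,0.0034,-0.0052,-7.5],
  [-0.006,0.0034,-0.0045,-7.5],
  [-0.0065,0.0034,-0.0037,-7.5],
], claw=90)

```text
time: 21.85
tool_pos: [589.8, 129.3, 208.7]
tcp_rot: [-1.571, 0.002, 0.032]
contact_force: [-0.5, -0.8, 0.4]
grip_width: 35.8
```

arm_command([
  [-0.007,0.0034,-0.003,-7.5],
  [0,0,0,0],
  [0,0,0,0],
  [0,0,0,0],
])

```text
time: 22.25
tool_pos: [584.0, 126.6, 206.5]
tcp_rot: [-1.571, -0.0, 0.155]
contact_force: [0.1, -0.2, -0.4]
grip_width: 59.1
```

```bash
python3 - <<'E'
from h import *
plan([583.3,126,159],9.4,4)
print(bot.get_obs()['grip_width'])
E
```

```text
dyaw 0.5
[[-0.0002, 0.0119, -0.0001, -0.13], [-0.0002, 0.0119, -0.0001, -0.13], [-0.0002, 0.0119, -0.0001, -0.13], [-0.0002, 0.0119, -0.0001, -0.13]]
59.09409065260048
```

arm_command([
  [0,0.016,0,0],
  [0,0.016,0,0],
  [0,0.01,0,0],
  [0,0.005,0,0],
  [0,0,0,0],
])

```text
time: 22.75
tool_pos: [583.6, 126.5, 159.0]
tcp_rot: [-1.571, 0.001, 0.157]
contact_force: [-0.4, 0.4, -0.4]
grip_width: 59.4
```

arm_command([
  [0,0,0.002,0],
  [0,0,0.002,0],
  [0,0,0.002,0],
  [0,0,0.001,0],
  [0,0,0,0],
], claw=255)

```text
time: 23.25
tool_pos: [582.6, 133.6, 159.8]
tcp_rot: [-1.571, -0.0, 0.158]
contact_force: [-0.1, -0.0, 1.0]
grip_width: 23.9
```

arm_command([
  [0,0,0,0],
  [0,0,0,0],
])

```text
time: 23.45
tool_pos: [582.6, 132.9, 159.6]
tcp_rot: [-1.572, 0.0, 0.157]
contact_force: [0.3, -1.8, 0.1]
grip_width: 14.6
```

```bash
python3 pp.py
```

```text
port coords of TCP 5.060638232651594 -0.032451037087162286 48.38947632370961 under z -37.61052367629039 F [ 0.26 -1.77  0.14] [-0.48 -0.13 -0.15] 23.45
```

The bar is gripped and centred, with lateral force under 2 N. Now I'll twist clockwise about the bar's centre while gripping.

arm_command([
  [0,0,0,5],
  [0,0,0,5],
  [0,0,0,5],
  [0,0,0,0],
])

```text
time: 23.85
tool_pos: [582.6, 133.7, 159.4]
tcp_rot: [-1.57, 0.0, -0.105]
contact_force: [0.9, 0.4, -1.4]
grip_width: 13.6
```

```bash
python3 - <<'E'
from pp import *
print(o['grip_width'],o['tcp_rot'])
E
```

```text
port coords of TCP 4.887370788467035 0.8147623671397785 48.234033880624246 under z -37.765966119375754 F [ 0.87  0.35 -1.36] [ 0.39 -0.22 -0.08] 23.85
13.568341355937738 [-1.57  0.   -0.1 ]
```

arm_command([
  [0.0002,0.0003,0,5],
  [0.0002,0.0003,0,5],
  [0.0002,0.0003,0,5],
  [0.0002,0.0003,0.0001,5],
  [0,0,0,0],
])

```text
time: 24.35
tool_pos: [584.7, 135.1, 159.6]
tcp_rot: [-1.566, -0.003, -0.452]
contact_force: [3.0, 5.7, 3.1]
grip_width: 15.2
```

```bash
python3 - <<'E'
from pp import *
print(o['grip_width'],o['tcp_rot'])
E
```

```text
port coords of TCP 6.6259168358551745 2.2853327714542084 47.21466064915317 under z -38.78533935084683 F [3.   5.75 3.06] [ 1.45 -0.71  0.53] 24.35
15.164067303196887 [-1.57 -0.   -0.45]
```

arm_command([
  [0.0002,0.0003,0,5],
  [0.0002,0.0003,0.0001,5],
  [0.0002,0.0003,0.0001,5],
  [0,0,0,0],
])

```text
time: 24.75
tool_pos: [585.3, 135.1, 159.2]
tcp_rot: [-1.565, -0.001, -0.714]
contact_force: [-0.0, 6.4, 6.2]
grip_width: 16.5
```

```bash
python3 - <<'E'
from pp import *
print(o['grip_width'],o['tcp_rot'])
from fit6 import fit6
fit6(-28)
E
```

```text
port coords of TCP 6.869014432435934 2.354749061185669 46.60731995895672 under z -39.39268004104328 F [-0.03  6.39  6.2 ] [ 1.45 -0.4   0.46] 24.75
16.511662564690546 [-1.57 -0.   -0.71]
[[297, 174, 35, 97, 2892], [279, 223, 13, 21, 125]]
theta,h,tilt about px,py [-27.3 -40.6  -7.   -5. ] cost 2.452 bar centre port [-4.9  6.8 40.7]
```

arm_command([
  [0.0002,0.0003,0,5],
  [0.0002,0.0003,0.0001,5],
  [0,0,0,5],
  [0,0,0,0],
])

```text
time: 25.25
tool_pos: [585.7, 134.5, 158.9]
tcp_rot: [-1.565, -0.001, -0.976]
contact_force: [0.0, 4.9, 7.9]
grip_width: 17.8
```

arm_command([
  [0,0,0,5],
  [0,0,0,5],
  [0,0,0,0],
])

```text
time: 25.55
tool_pos: [586.1, 135.4, 159.0]
tcp_rot: [-1.564, 0.001, -1.149]
contact_force: [1.3, 8.2, 6.3]
grip_width: 19.1
```

```bash
python3 - <<'E'
from pp import *
print(o['grip_width'],o['tcp_rot'])
E
```

```text
port coords of TCP 7.444120091014786 2.6696384726808207 46.00068490513513 under z -39.99931509486487 F [1.29 8.16 6.31] [ 1.63 -0.62  0.95] 25.55
19.08968542670982 [-1.56  0.   -1.15]
```

arm_command([
  [0,0,0,5],
  [0,0,0,0],
  [0,0,0,0],
])

```text
time: 25.85
tool_pos: [585.6, 135.8, 159.0]
tcp_rot: [-1.565, 0.002, -1.233]
contact_force: [-0.0, 9.5, 7.7]
grip_width: 20.8
```

```bash
python3 - <<'E'
from pp import *
print(o['grip_width'],o['tcp_rot'])
E
```

```text
port coords of TCP 6.940869410925004 3.0662074913633743 46.263798855339715 under z -39.736201144660285 F [-0.04  9.48  7.67] [ 1.83 -0.23  1.03] 25.85
20.803269473864944 [-1.56  0.   -1.23]
```

arm_command([
  [0,0,0,-4],
  [0,0,0,-4],
  [0,0,0,0],
  [0,0,0,0],
  [0,0,0,0],
], claw=110)

```text
time: 26.35
tool_pos: [584.0, 132.9, 157.4]
tcp_rot: [-1.571, 0.0, -1.1]
contact_force: [-4.2, 0.0, 6.7]
grip_width: 51.3
```

arm_command([
  [0,-0.02,0,0],
  [0,-0.04,0,0],
  [0,-0.04,0,0],
  [0,0,0,0],
  [0,0,0,0],
])

```text
time: 26.85
tool_pos: [584.9, 132.9, 257.7]
tcp_rot: [-1.568, -0.001, -1.1]
contact_force: [0.1, -0.3, -0.9]
grip_width: 52.2
```

```bash
sed -i 's/^run()/if __name__=="__main__": run(h=-42)/' side.py; python3 side.py; python3 fit6.py -45
```

```text
port coords of TCP 63.21124242642746 0.15030541604008046 127.35216468040598 under z 41.35216468040598 F [ 0.13 -0.25 -0.93] [ 0.04 -0.13  0.02] 26.85
obs box [275 214  15  31 227] c [281.6 228.5] dir 74.3 sd [2.2 8.8]
40 [264. 225.] [296. 235.] c 279.0 229.0 dir 176.0 sd [2.6 8.8]
30 [264. 223.] [296. 236.] c 279.0 229.0 dir 5.2 sd [2.8 9. ]
20 [264. 221.] [296. 238.] c 279.0 229.0 dir 16.9 sd [3.1 9.1]
10 [264. 219.] [296. 240.] c 279.0 229.0 dir 25.9 sd [3.1 9.1]
0 [264. 217.] [295. 242.] c 280.0 230.0 dir 34.6 sd [3.  9.2]
-10 [265. 216.] [295. 244.] c 280.0 229.0 dir 42.6 sd [3.  9.4]
-20 [267. 214.] [293. 245.] c 280.0 229.0 dir 51.6 sd [3.1 9.2]
-30 [268. 214.] [292. 246.] c 279.0 229.0 dir 61.2 sd [3.  9.1]
-40 [270. 213.] [290. 246.] c 280.0 230.0 dir 69.5 sd [3.2 9.3]
-50 [272. 214.] [288. 246.] c 279.0 229.0 dir 79.6 sd [3.  9.2]
-60 [274. 213.] [286. 246.] c 279.0 229.0 dir 87.3 sd [2.9 9. ]
port coords of TCP 61.815778411003095 0.06710362956758008 126.58296800312857 under z 40.58296800312857 F [0.15 0.02 0.22] [-0.02 -0.13  0.04] 26.9
[[293, 154, 39, 95, 2383], [275, 214, 15, 31, 227]]
theta,h,tilt about px,py [-44.8 -27.6  -2.6   1.7] cost 0.714 bar centre port [ 2.   3.1 54.4]
[[294, 155, 38, 95, 2393]]
theta,h,tilt about px,py [-43.2 -41.4   2.8  -3. ] cost 0.169 bar centre port [-2.9 -2.7 40.5]
[[275, 214, 15, 31, 227]]
theta,h,tilt about px,py [-45.1 -17.6  -9.3   2.4] cost 0.45 bar centre port [ 3.3 12.8 63.3]
```

Released. The bar is at θ≈-44°, about 82° past the gaps and so on the flat, with h≈-41.4. To rule out a calibration bias I'll re-measure the red and yellow marks in this same view.

```bash
python3 - <<'E'
from fit6 import *
a=cap('wrist'); hsv=cv2.cvtColor(a['img'],cv2.COLOR_RGB2HSV); H,S,V=[hsv[...,i].astype(int) for i in range(3)]
ang=np.radians(np.arange(0,360,5)); ring=proj(a,[O+68*(np.cos(t)*px+np.sin(t)*py) for t in ang]); E=np.zeros(H.shape,np.uint8); cv2.fillPoly(E,[ring.astype(np.int32)],1)
for nm,m in (('yellow',(H>18)&(H<35)&(S>150)&(V>60)),('red',((H<8)|(H>172))&(S>150)&(V>60))):
    k,l,st,c=cv2.connectedComponentsWithStats((m&(E>0)).astype(np.uint8))
    for i in range(1,k):
        if st[i,4]>25:
            for d in (0,-4.5):
                g=ray(a,c[i],O+d*n,n)-O; print(nm,st[i,4],d,'ang',np.degrees(np.arctan2(g@py,g@px)).round(1),'r',np.hypot(g@px,g@py).round(1))
# visible tip of bar, projected at h=-42
for h in (-37.5,-42):
  m,_=mask(a); r=cv2.fitLine(cv2.findNonZero(m.astype(np.uint8)),cv2.DIST_L2,0,.01,.01).ravel(); 
  z=(h+96)*n+O-4.5*n; p1=ray(a,r[2:]+40*r[:2],z,n); p2=ray(a,r[2:]-40*r[:2],z,n); v=p1-p2; print(h,'bar dir',np.degrees(np.arctan2(v@py,v@px)).round(1))
for d in vision.find_in(a,'cartridge')[:1]: print(d['confidence'],((w(a,d['xyz'])-O)@np.c_[px,py,n]).round(1))
E
```

```text
port coords of TCP 61.1162597833846 0.0426174827305776 126.08952110364558 under z 40.08952110364558 F [ 0.22 -0.94 -0.17] [-0.01 -0.08  0.04] 27.1
yellow 115 0 ang 38.0 r 61.9
yellow 115 -4.5 ang 38.3 r 60.8
yellow 47 0 ang -141.3 r 65.9
yellow 47 -4.5 ang -141.6 r 69.2
red 97 0 ang 130.2 r 61.9
red 97 -4.5 ang 132.2 r 63.4
red 93 0 ang -49.5 r 61.9
red 93 -4.5 ang -51.5 r 62.5
-37.5 bar dir -44.9
-42 bar dir -44.9
0.94 [ 9.9  6.6 34.7]
```

```bash
python3 - <<'E'
from h import *
p=cap('top')
for k in ('docbox','mug','paste'):
    d=vision.find_in(p,k); print(k,[w(p,x['xyz']).round(0) for x in d[:1]])
o=bot.get_obs(); print(o['time'],o['contact_force'],o['grip_width'])
print(job.close_job())
E
```

```text
docbox [array([ 591., -470.,   97.])]
mug [array([456., 390.,  28.])]
paste [array([ 686., -248.,   89.])]
27.4 [-0.51220465 -0.21256613  0.04739111] 52.02955983576544
the job is handed in; nothing more can be done
None
```

The filter cartridge is in the port, twisted clockwise onto the locking flat, and released. I handed the job in at 27.4 s with the gripper open about 100 mm above it and touching nothing.

**How it went**
- **Insertion:** The tool can only point down. I gripped the bar and tilted the cartridge about 35° in the pads against the unit's top edge. I then set it in the mouth and turned it counter-clockwise until the pins dropped through the gaps. A fingertip touch on the bar confirmed the drop: it was 17.5 mm lower than when the pins lay on the lugs.
- **A failed push:** My first clockwise attempt pushed one end of the bar. The cartridge tipped about 12° and jammed, and the force reached about 50 N. I backed off, righted it by closing the jaws over it, and twisted about its centre instead. The torque rose to about 1.0 N m at the end.

**Last checks**
- **Turn:** The bar is at about -45° and the gap marks at 38°, so it has turned about 83° clockwise. That is past the 75° where the ramps end and about 5° short of the red marks and the stop.
- **Depth:** The wrist camera puts the underside at port z ≈ -41.4 mm, against about -42 mm when tight. The side camera and the combined fit disagreed on height (-17.6 and -27.6 mm). I set those aside because the side camera shows only about 2.5 mm per pixel. I did not confirm the final depth by touch.
- **Other objects:** The document box, mug and paste jar are where they started, within about 4 mm, which is the accuracy of the camera detection.

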